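# Sort the parts of a stripped instrument cluster

### The arm

A 6-joint arm with a two-finger parallel gripper is mounted at the origin on the work surface. World frame = base frame: x ahead of the robot, y to its left, z up, the work surface at z = 0. Lengths are in m, angles in rad, forces in N, time in s.
With the tool pointing down it reaches from about 0.275 to 0.825 m from the base axis. Payload 5.2 kg.
Tool frame: the origin (TCP) lies midway between the tips of the shut fingers; the grasp point (between the pads) lies 19 mm behind it; z points along the fingers, y is the line along which they close (so a half turn about z gives the same grasp; the last joint's range is limited). The gripper opens to 93 mm and grips with 3 to 60 N. Pads are 15 mm wide; open, the fingers measure 128 mm over their backs; the gripper's body (75 mm by 188 mm) begins 65 mm behind the grasp point.
Start: joints at [-1.493, 0.259, 1.535, -0, 1.348, -0.203], TCP at [0.152, -0.528, 0.219] pointing down, gripper open.
Joint ranges: [-3.14, 3.14], [-0.91, 2.08], [0.19, 2.58], [-1.22, 4.36], [0.22, 2.71], [-3.12, 3.12]. Speed limits (rad/s): [2.57, 2.57, 3.14, 3.14, 3.14, 3.14].

### API

Orientations are given as a unit quaternion [w, x, y, z].
In Python, from station import observe, grab_frame, get_calibration, close_job gives the robot as it stands.
- The arm moves only by the tool carry_out, never from a script. Its argument "series" is a list of rows, each an object with "linear": the shift along the tool's x, y, z in m, a list of three; "yaw": the turn about the tool's z in degrees; "jaw": the closure, from 0 (fully open) to 1 (shut). A call has 1 to 10 rows; each row is the pose to reach, as a shift and turn from the pose commanded when the call began, along the tool's axes at that moment; what a row does not reach only later rows make up. A row lasts 1/10 s, in which the tool goes at most 50 mm and 8.59 degrees, less where a joint would pass 70% of its speed; a pose out of reach is approached as far as the arm can. A call with a gripper value outside its range is refused whole. The fingers move at their own pace and stop on an object; "squeeze" is the grip in N (left out, the last holds). Time passes only in rows, so rows that repeat a pose let the fingers close. It gives the time, the measured TCP pose, the force, the opening and the grip force at its end, in the units of the state.
- observe(): the state, without advancing time (a new reading comes with each control period).
- grab_frame(name): name is "scene" or "side" or "wrist"; returns the picture (384x512x3 uint8, red, green, blue); there is no depth.
- get_calibration(name): a dict with "K" (3x3 intrinsics, pixels), "k1" (the pictures are not rectified: a ray, as slopes to the right and down, at radius r is drawn at 1 + k1 r^2 times it, then the intrinsics apply), "rvec" (rotation vector, rad) and "tvec" (3), from world to camera coordinates, as OpenCV has them. Camera axes: x right, y down, z forward; pixel columns grow to the right and rows downward; lengths in m; the calibration is good to about 2 mm. A picture is of the moment at which its call begins: read the wrist's pose just before it. get_calibration takes no time and is no camera call; for the wrist camera it gives the pose at the moment of the call.
- close_job(): hands the job in; it is judged then, once.
The state is a dict: "clock": time; "qpos": joint angles; "qd": joint speeds; "joint_efforts": joint torques, N m; "tcp_pos": TCP position; "tool_rot": TCP orientation; "ft_force": force on the tool from outside, world axes, zero at the start; "wrist_torque": the same for the moment, N m; "width": opening from 0.0 (shut) to 1.0 (fully open); "grip_force": force on a finger pad.
Only numpy, scipy, OpenCV 4.12 (cv2) and the standard library are available. Lean on these libraries where they do the work, as an engineer would, in place of code of your own. Each camera call takes 0.05 s, during which the arm holds its last target. There are 200 camera calls.

### The job

Put away the parts taken out of the dashboard instrument cluster: stack the two display modules in the dark steel tray, the larger one at the bottom and the smaller on top of it, both screen up, their long edges along the tray's long side and each squared snugly into the corner against both fences; lay one gauge motor flat in each bay of the oblong grey box, shaft up; and lay the round black buzzer flat in the round steel dish, the same way up as it lies now. Set everything down rather than dropping it, and leave the bottle and the screwdriver where they are.

Things in the scene. Friction and masses are not known exactly. Their poses are not given: they have to be found in the camera images.
- display_large_center (a point): Flat display module in a large steel frame with a grey-green screen on top: 58 (own x) x 112 (own y, the long way) x 10 mm thick, about 90 g, lying flat on the bench with the screen up. This point is its centre, 5 mm above its underside; z points out of the screen. Either end may go either way round. Its long edges can be gripped from above, 58 mm apart.
- display_small_center (a point): Flat display module in a smaller steel frame with a grey-green screen on top: 44 (own x) x 90 (own y, the long way) x 10 mm thick, about 60 g, lying flat on the bench with the screen up. This point is its centre, 5 mm above its underside; z points out of the screen. Either end may go either way round. Its long edges can be gripped from above, 44 mm apart.
- motor_a_center (a point): Gauge stepper motor: grey plastic block 26 (own x) x 36 (own y) x 22 mm high, with a thin steel shaft rising 15 mm above the block, 7 mm off its centre towards own +y; about 35 g. This point is the centre of the block, 11 mm above its underside; z up. The two motors are alike and interchangeable. Grip across the 26 mm.
- motor_b_center (a point): Gauge stepper motor: grey plastic block 26 (own x) x 36 (own y) x 22 mm high, with a thin steel shaft rising 15 mm above the block, 7 mm off its centre towards own +y; about 35 g. This point is the centre of the block, 11 mm above its underside; z up. The two motors are alike and interchangeable. Grip across the 26 mm.
- buzzer_center (a point): Buzzer: plain black cylinder, 32 mm in diameter and 20 mm high, with a small grey sound hole of 8 mm in the middle of its top, about 30 g. This point is its centre, 10 mm above its underside; z up.
- fence_corner (a point): Inner corner of two bright fences on a fixed dark tray, at its floor, 4 mm above the bench; z up. Plate: x -100 to +10, y -150 to +10 mm from here (y = its long side). Fences 8 mm thick, 26 mm above the floor: one has its inner face at x=0 and spans only y -24 to 0 mm (rest of that side open for a finger), the other at y=0, x -40 to +8 mm. Displays go on the -x, -y side, touching both faces.
- bay_box: Fixed oblong shallow grey plastic box, 92 (x) x 156 (y) mm and 14 mm high, open above, split by a cross wall in the middle into two bays of 84 (x) x 72 to 74 (y) mm inside; walls 4 mm, floor 4 mm thick. Origin: centre of the underside, on the bench; the bay centres lie 38 mm either side of it along y. z up.
- round_dish: Fixed round steel dish, 110 mm across the rim and 16 mm high, wall 3 mm, floor 4 mm thick, inner floor about 98 mm across. Origin: centre of the underside, on the bench; z up.
- flux_bottle: Bystander: a small standing bottle with a white cap, 38 mm in diameter, 85 mm high. Origin: centre of its underside. Leave it alone.
- screwdriver: Bystander: a screwdriver about 190 mm long lying along its own x, handle to -x. Origin: middle of its underside. Leave it alone.

How it is judged:
At the end, for the whole second after the job is handed in: Displays flat, screen up in the tray, small on large, each within 5 mm of both fences and 5 degrees of parallel; one motor flat on the floor of each bay, shaft up; buzzer flat on the dish floor; all released and at rest (x of display_large_center in the frame of fence_corner between -0.034 and -0.027 m and y of display_large_center in the frame of fence_corner between -0.061 and -0.054 m and z of display_large_center in the frame of fence_corner between 0.002 and 0.008 m and angle between the y axis of each of display_large_center, display_small_center and the y axis of fence_corner, either way round below 0.09 rad and angle between each of display_large_center, display_small_center's own z axis and vertical below 0.1 rad and x of display_small_center in the frame of fence_corner between -0.027 and -0.02 m and y of display_small_center in the frame of fence_corner between -0.05 and -0.043 m and z of display_small_center in the frame of fence_corner between 0.012 and 0.018 m and x of motor_a_center in the frame of bay_box between -0.03 and 0.03 m and z of motor_a_center in the frame of bay_box between 0.011 and 0.019 m and angle between each of motor_a_center, motor_b_center, buzzer_center's own z axis and vertical below 0.12 rad and x of motor_b_center in the frame of bay_box between -0.03 and 0.03 m and z of motor_b_center in the frame of bay_box between 0.011 and 0.019 m and ((y of motor_a_center in the frame of bay_box between 0.012 and 0.064 m and y of motor_b_center in the frame of bay_box between -0.064 and -0.012 m) or (y of motor_a_center in the frame of bay_box between -0.064 and -0.012 m and y of motor_b_center in the frame of bay_box between 0.012 and 0.064 m)) and horizontal distance between buzzer_center and round_dish below 0.036 m and z of buzzer_center in the frame of round_dish between 0.01 and 0.018 m and linear speed of each of display_large, display_small, motor_a, motor_b, buzzer below 0.02 m/s and angular speed of each of display_large, display_small, motor_a, motor_b, buzzer below 0.2 rad/s); the robot touches nothing.
It fails at once if the bottle is moved by more than 30 mm (distance of flux_bottle from where it was at the start of the episode above 0.03 m).
It fails at once if the screwdriver is moved by more than 30 mm (distance of screwdriver from where it was at the start of the episode above 0.03 m).
It fails at once if a part is dropped (falls freely faster than 0.6 m/s, a fall of about 18 mm) ((linear speed of display_large above 0.6 m/s and contact force between display_large and the fingers below 0.01 N) or (linear speed of display_small above 0.6 m/s and contact force between display_small and the fingers below 0.01 N) or (linear speed of motor_a above 0.6 m/s and contact force between motor_a and the fingers below 0.01 N) or (linear speed of motor_b above 0.6 m/s and contact force between motor_b and the fingers below 0.01 N) or (linear speed of buzzer above 0.6 m/s and contact force between buzzer and the fingers below 0.01 N)).
It also fails if it takes over 125 s, if anything falls off the work surface, if the arm or the gripper's body presses on something with over 40 N, if the wrist force passes 120 N, or if a joint passes its speed limit or range.

## Working session

There is one attempt and no reset: what is moved stays moved. The work goes in short steps, Python scripts to look and compute and a tool call to move; the robot and the scene stay as the last step left them, time stands still between calls to the robot, and variables do not carry over. Pictures are saved under pics/ and viewed, at most 14 in all, crops included, and the job is handed in when it is done.

Besides the shell and the picture viewer there is one more tool, called after "Emit:" by a JSON object that holds its "method" and its "body". carry_out: Moves the arm, as the interface text tells. Its arguments: {"type":"object","properties":{"series":{"type":"array"},"squeeze":{"type":"number"}},"required":["series"]}

```bash
mkdir -p pics; ls; cat > h.py <<'E'
import numpy as np,cv2
from station import observe,grab_frame,get_calibration,close_job
def save(n,f): cv2.imwrite(f'pics/{f}.png',cv2.cvtColor(n,cv2.COLOR_RGB2BGR))
def ray(cal,px):
    K=np.array(cal['K']);k=cal['k1'];px=np.atleast_2d(np.array(px,float))
    d=cv2.undistortPoints(px.reshape(-1,1,2),K,np.array([k,0,0,0.])).reshape(-1,2)
    R=cv2.Rodrigues(np.array(cal['rvec'],float))[0];t=np.array(cal['tvec'],float).ravel()
    return -R.T@t,np.c_[d,np.ones(len(d))]@R
def plane(cal,px,z):
    o,d=ray(cal,px);return o+d*((z-o[2])/d[:,2])[:,None]
def proj(cal,P):
    return cv2.projectPoints(np.atleast_2d(np.array(P,float)),np.array(cal['rvec'],float),np.array(cal['tvec'],float),np.array(cal['K'],float),np.array([cal['k1'],0,0,0.]))[0].reshape(-1,2)
E
python3 - <<'E'
from h import *
print(observe())
for n in('scene','side','wrist'):
    f=grab_frame(n);np.save(f'pics/{n}0.npy',f);save(f,n+'0');c=get_calibration(n);print(n,c)
a=cv2.imread('pics/scene0.png');b=cv2.imread('pics/side0.png');w=cv2.imread('pics/wrist0.png')
cv2.imwrite('pics/s_big.png',cv2.resize(a,(800,600),interpolation=cv2.INTER_CUBIC))
cv2.imwrite('pics/d_big.png',cv2.resize(b,(800,600),interpolation=cv2.INTER_CUBIC))
E
```

```text
pics
{'clock': 0.0, 'qpos': array([-1.49278681e+00,  2.59327953e-01,  1.53605620e+00, -6.31300663e-06,
        1.34795094e+00, -2.02779648e-01]), 'qd': array([ 0.00034216, -0.00100004,  0.00072541,  0.00060641, -0.00117097,
       -0.00014281]), 'joint_efforts': array([-2.59615525e-03, -4.37317121e+01, -2.84005487e+01,  7.15957722e-02,
        4.14705731e-02, -1.48960376e-04]), 'tcp_pos': array([ 0.15240252, -0.52792337,  0.21783657]), 'tool_rot': array([-8.69714701e-04,  9.90160384e-01,  1.39934464e-01,  5.12438660e-05]), 'ft_force': array([-0.11093462,  0.55766618,  0.47272134]), 'wrist_torque': array([0.03312372, 0.05260166, 0.0257592 ]), 'grip_force': 0.0, 'width': 0.9986050540034945}
scene {'K': array([[389.25156051,   0.        , 259.43419101],
       [  0.        , 389.25156051, 190.17728726],
       [  0.        ,   0.        ,   1.        ]]), 'k1': -0.05293355168526145, 'rvec': array([ 1.50511198,  2.26259885, -0.72261537]), 'tvec': array([ 0.18495617, -0.41495362,  1.48215897])}
side {'K': array([[394.33278838,   0.        , 250.54256975],
       [  0.        , 394.33278838, 192.77941145],
       [  0.        ,   0.        ,   1.        ]]), 'k1': 0.01863687160000952, 'rvec': array([ 0.70836692, -2.53880664,  1.23420194]), 'tvec': array([0.51250704, 0.20040533, 0.74046895])}
wrist {'K': array([[264.73077756,   0.        , 258.62586333],
       [  0.        , 264.73077756, 195.11835155],
       [  0.        ,   0.        ,   1.        ]]), 'k1': -0.04321896153315495, 'rvec': array([-2.33448577,  1.75671138,  0.23306193]), 'tvec': array([-0.54898701, -0.02830846,  0.38925547])}
```

View pics/s_big.png

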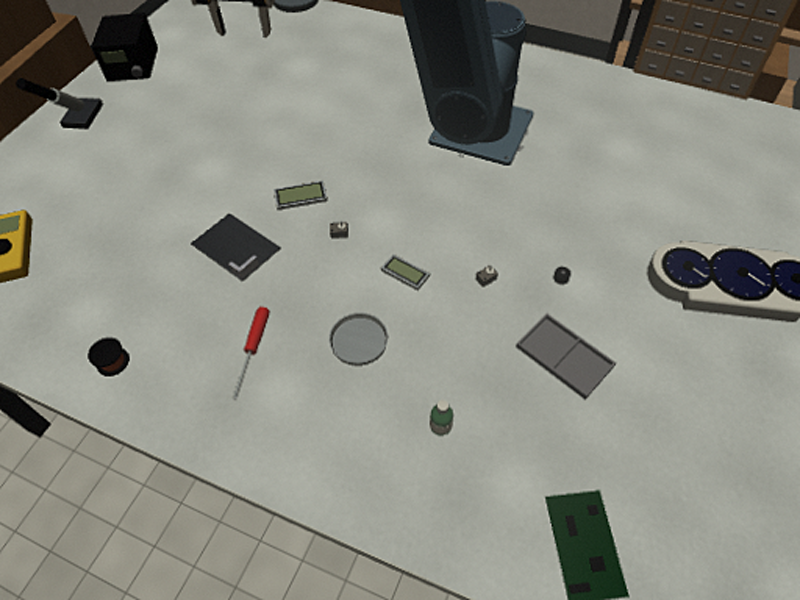

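View pics/d_big.png

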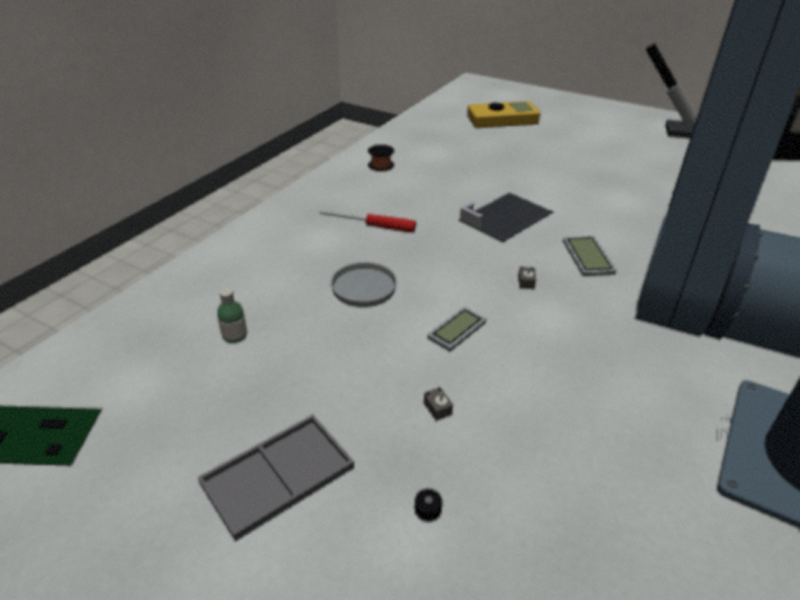

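The scene view (800 px wide) shows:
- **Displays:** large at (300,195), small at (405,271).
- **Motors:** (340,229) and (487,275).
- **Buzzer:** (562,274).
- **Targets:** tray at (236,247) with its fences at (243,265), box at (566,356), dish at (359,339).
- **Bystanders:** bottle at (441,415), screwdriver at (252,350).

The side view shows the same items.

```bash
python3 - <<'E'
from h import *
S=dict(dl=((300,195),.010),ds=((405,271),.010),m1=((340,231),.022),m2=((486,278),.022),bz=((563,271),.02),box=((566,357),.008),dish=((359,339),.008),
 fc_out=((243,275),.03),t1=((229,214),.004),t2=((191,243),.004),t3=((242,279),.004),t4=((281,247),.004),bot=((441,428),.0),
 b1=((547,316),.014),b2=((516,346),.014),b3=((586,397),.014),b4=((615,364),.014),dr1=((265,310),.01),dr2=((236,398),.004))
D=dict(dl=((588,255),.010),ds=((458,328),.010),m1=((528,273),.022),m2=((439,398),.022),bz=((429,495),.02),box=((277,475),.008),dish=((364,283),.008),
 t1=((509,194),.004),t4=((553,212),.004),t2=((0,0),.004),t3=((503,240),.004),bot=((233,338),0),b1=((313,418),.014),b2=((353,462),.014),b3=((237,535),.014),b4=((200,480),.014))
cs,cd=get_calibration('scene'),get_calibration('side')
for k,(p,z) in S.items():
    a=plane(cs,np.array(p)*.64,z)[0]
    b=plane(cd,np.array(D[k][0])*.64,D[k][1])[0] if k in D else np.zeros(3)
    print(k,a[:2].round(3),b[:2].round(3))
# screens
for nm,c in(('scene',cs),('side',cd)):
    f=np.load(f'pics/{nm}0.npy').astype(int)
    m=((f[...,1]-f[...,2]>18)&(abs(f[...,0]-f[...,1])<25)).astype(np.uint8)
    n,l,st,ce=cv2.connectedComponentsWithStats(m)
    for i in range(1,n):
        if st[i,4]>100:
            cnt=cv2.findContours((l==i).astype(np.uint8),0,2)[0][0].reshape(-1,2)
            P=plane(c,cnt,.01)[:,:2];r=cv2.minAreaRect((P*1000).astype(np.float32));print(nm,ce[i].round(),[np.round(x,1) for x in r])
E
```

```text
dl [ 0.38  -0.293] [ 0.372 -0.291]
ds [0.486 0.004] [0.48  0.004]
m1 [ 0.45  -0.158] [ 0.437 -0.168]
m2 [0.45  0.161] [0.434 0.155]
bz [0.373 0.296] [0.377 0.288]
box [0.554 0.35 ] [0.545 0.348]
dish [ 0.664 -0.014] [ 0.664 -0.02 ]
fc_out [ 0.631 -0.28 ] [0. 0.]
t1 [ 0.485 -0.413] [ 0.58  -0.437]
t2 [ 0.586 -0.443] [ 2.976 -0.872]
t3 [ 0.626 -0.292] [ 0.521 -0.268]
t4 [ 0.523 -0.261] [ 0.478 -0.413]
bot [0.767 0.189] [0.761 0.188]
b1 [0.485 0.295] [0.557 0.261]
b2 [0.571 0.26 ] [0.476 0.291]
b3 [0.623 0.402] [0.529 0.432]
b4 [0.538 0.436] [0.612 0.402]
dr1 [ 0.676 -0.208] [0. 0.]
dr2 [ 0.856 -0.163] [0. 0.]
scene [192. 123.] [array([ 374.7, -297.7]), array([40. , 92.6]), np.float64(36.4)]
scene [ 13. 164.] [array([ 738.6, -787.6]), array([188.9,  57. ]), np.float64(39.9)]
scene [  6. 143.] [array([ 697.5, -849.1]), array([49.5, 41.3]), np.float64(41.8)]
scene [259. 173.] [array([484.5,   1.2]), array([71. , 27.6]), np.float64(78.7)]
scene [373. 345.] [array([855.7, 455.7]), array([137.9,  89.2]), np.float64(29.3)]
side [324.  73.] [array([ 756.6, -826.9]), array([193.6, 156.8]), np.float64(39.8)]
side [377. 162.] [array([ 374.6, -299.2]), array([40., 90.]), np.float64(37.1)]
side [292. 209.] [array([483.8,  -0.8]), array([70.7, 27.3]), np.float64(79.1)]
```

```bash
cat >> h.py <<'E'
from scipy.spatial.transform import Rotation as Ro
def Rt(s): return Ro.from_quat(np.roll(s['tool_rot'],-1)).as_matrix()
def go(x,y,z,close_deg,half=None):
    """print shift in tool axes & yaw so that TCP gets to x,y,z with closing axis along world angle close_deg"""
    s=observe();R=Rt(s);d=R.T@(np.array([x,y,z])-s['tcp_pos'])
    cur=np.degrees(np.arctan2(R[1,1],R[0,1]));dw=(close_deg-cur+90)%180-90
    if half: dw+=180*half
    R2=Ro.from_euler('z',dw,degrees=True).as_matrix()@R
    q6=np.arctan2(y,x)+np.pi/2-np.arctan2(R2[1,0],R2[0,0])
    print('lin',d.round(4),'yaw',round(-dw,2),'q6~',round((q6+np.pi)%(2*np.pi)-np.pi,2),'cur q6',s['qpos'][5].round(2),'t',round(s['clock'],1),'tcp',s['tcp_pos'].round(4),'tilt',R[2].round(3),'close ang',round(cur,2))
E
python3 - <<'E'
from h import *
s=observe();R=Rt(s);c=get_calibration('wrist')
Rc=cv2.Rodrigues(np.array(c['rvec']))[0];o=-Rc.T@c['tvec']
print('cam in tool',R.T@(o-s['tcp_pos']));print('cam axes in tool cols',(R.T@Rc.T).round(3))
go(.47,-.32,.32,36.7)
E
```

```text
cam in tool [ 0.07405367 -0.00084895 -0.16517807]
cam axes in tool cols [[-0.    -0.965 -0.261]
 [ 1.    -0.001  0.001]
 [-0.001 -0.261  0.965]]
lin [ 0.3628 -0.112  -0.1017] yaw 69.39 q6~ 1.9 cur q6 -0.2 t 0.1 tcp [ 0.1524 -0.528   0.218 ] tilt [ 0.    -0.001 -1.   ] close ang -73.91
```

Emit:
{"method": "carry_out", "body": {"series": [{"linear":[0.046,-0.014,0.007],"yaw":-7.5,"jaw":0},{"linear":[0.093,-0.027,0.014],"yaw":-15,"jaw":0},{"linear":[0.14,-0.041,0.022],"yaw":-22.5,"jaw":0},{"linear":[0.186,-0.055,0.029],"yaw":-30,"jaw":0},{"linear":[0.233,-0.068,0.036],"yaw":-37.5,"jaw":0},{"linear":[0.28,-0.082,0.044],"yaw":-45,"jaw":0},{"linear":[0.326,-0.095,0.051],"yaw":-52.5,"jaw":0},{"linear":[0.373,-0.109,0.058],"yaw":-60,"jaw":0},{"linear":[0.373,-0.109,0.058],"yaw":-60,"jaw":0},{"linear":[0.373,-0.109,0.058],"yaw":-60,"jaw":0}]}}

```text
clock: 1.15
tcp_pos: [0.481, -0.3192, 0.1599]
tool_rot: [-0.001, 0.787, 0.617, -0.0]
ft_force: [-0.8, 0.9, -0.3]
width: 1.0
grip_force: 0.0
```

```bash
cat >> h.py <<'E'
def shot(tag,big=True):
    c=get_calibration('wrist');f=grab_frame('wrist');np.save(f'pics/{tag}.npy',f);np.save(f'pics/{tag}_c.npy',c,allow_pickle=True)
    if big: save(cv2.resize(f,(800,600),interpolation=cv2.INTER_CUBIC),tag)
    return c,f
def load(tag): return np.load(f'pics/{tag}_c.npy',allow_pickle=True).item(),np.load(f'pics/{tag}.npy')
E
python3 -c "
from h import *
shot('w1');go(.3747,-.298,.06,36.9)"
```

```text
lin [-0.0038 -0.1077  0.1004] yaw -50.81 q6~ -1.32 cur q6 -0.54 t 1.2 tcp [ 0.4803 -0.3202  0.1603] tilt [-0.    -0.001 -1.   ] close ang -13.91
```

View pics/w1.png

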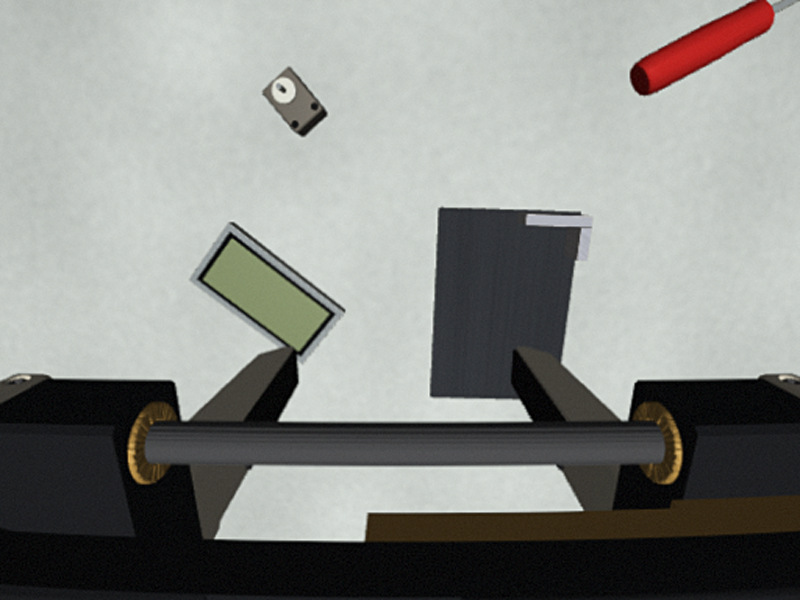

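The wrist view (800 px wide) shows the large display at (268,290), motor A at (295,100) with its shaft at about (283,88), and the tray at (505,300). The tray's fence L has its outer corner at about (591,216).

```bash
python3 - <<'E'
from h import *
c,f=load('w1');fi=f.astype(int)
def comps(m,lo,z,name):
    n,l,st,ce=cv2.connectedComponentsWithStats(m.astype(np.uint8))
    for i in range(1,n):
        if st[i,4]>lo and ce[i][1]<255:
            cnt=max(cv2.findContours((l==i).astype(np.uint8),0,2)[0],key=len).reshape(-1,2)
            P=plane(c,cnt,z)[:,:2]*1000;r=cv2.minAreaRect(P.astype(np.float32))
            print(name,(ce[i]/.64).round(),st[i,4],[np.round(x,1) for x in r]); yield P
g=fi[...,1]-fi[...,2]
list(comps((g>18)&(abs(fi[...,0]-fi[...,1])<25),200,.01,'screen'))
b=fi[...,2]-fi[...,0]
roi=np.zeros(b.shape,bool);roi[125:175,325:385]=1
print('fence samples',f[141,350],f[153,373],f[180,310],f[130,300],f[100,250])
F=(b>8)&(fi[...,2]>110)&roi
P=list(comps(F,60,.03,'fence'))[0]
dk=(fi.max(2)<90)&(np.arange(512)>250)[None,:]; dk[240:]=0; dk[:,:272]=0
n,l,st,ce=cv2.connectedComponentsWithStats(dk.astype(np.uint8));i=1+np.argmax(st[1:,4]);M=l==i
# left edge & top edge line fits, on plane z=.004
ys=np.arange(145,215);L=np.array([[np.where(M[y])[0][0]-.5,y] for y in ys])
xs=np.arange(285,330);T=np.array([[x,np.where(M[:,x])[0][0]-.5] for x in xs])
def line(p):
    Q=plane(c,p,.004)[:,:2].astype(np.float32);return cv2.fitLine(Q,cv2.DIST_HUBER,0,.01,.01).ravel()
a=line(L);t=line(T);print('left',a,np.degrees(np.arctan2(a[1],a[0])),'top',t,np.degrees(np.arctan2(t[1],t[0])))
A=np.c_[a[:2],-t[:2]];k=np.linalg.solve(A,t[2:]-a[2:]);C=a[2:]+k[0]*a[:2];print('corner (-100,+10)',C)
th=np.arctan2(a[1],a[0]); y=np.array([np.cos(th),np.sin(th)]); y=y*np.sign(y[1]); x=np.array([y[1],-y[0]])
O=C+.1*x-.01*y;print('fence_corner',O,'yaw y',np.degrees(np.arctan2(y[1],y[0])))
Q=P/1000-O;print('fence in frame x',(Q@x).min(),(Q@x).max(),'y',(Q@y).min(),(Q@y).max())
E
```

```text
screen [265. 295.] 2550 [array([ 375. , -297.8]), array([42.9, 94.4]), np.float64(36.3)]
fence samples [177 179 187] [178 181 189] [51 55 58] [205 212 206] [205 209 204]
fence [559. 220.] 238 [array([ 602. , -291.6]), array([ 6.4, 45.4]), np.float64(74.3)]
fence [584. 243.] 113 [array([ 616.7, -311.8]), array([21.4,  6.5]), np.float64(75.0)]
left [ 0.25688535  0.96644187  0.50792927 -0.31777126] 75.11467 top [ 0.96420246 -0.26516718  0.5585918  -0.2737343 ] -15.376886
corner (-100,+10) [ 0.52228826 -0.2637504 ]
fence_corner [ 0.6163636  -0.29910335] yaw y 75.11467
fence in frame x -0.038539728469510384 0.006817978380208596 y 0.0003127140012837577 0.00673351955519011
```

Emit:
{"method": "carry_out", "body": {"series": [{"linear":[-0.001,-0.02,0.02],"yaw":-8.4,"jaw":0},{"linear":[-0.002,-0.045,0.045],"yaw":-16.8,"jaw":0},{"linear":[-0.003,-0.07,0.07],"yaw":-25.2,"jaw":0},{"linear":[-0.004,-0.09,0.09],"yaw":-33.6,"jaw":0},{"linear":[-0.004,-0.108,0.1],"yaw":-42,"jaw":0},{"linear":[-0.004,-0.108,0.1],"yaw":-50.5,"jaw":0},{"linear":[-0.004,-0.108,0.11],"yaw":-50.5,"jaw":0},{"linear":[-0.004,-0.108,0.135],"yaw":-50.5,"jaw":0},{"linear":[-0.004,-0.108,0.152],"yaw":-50.5,"jaw":0},{"linear":[-0.004,-0.108,0.156],"yaw":-50.5,"jaw":0}]}}

```text
clock: 2.2
tcp_pos: [0.3735, -0.2982, 0.003]
tool_rot: [-0.001, 0.452, 0.892, 0.0]
ft_force: [-0.4, 1.1, 0.6]
width: 1.001
grip_force: 0.0
```

Emit:
{"method": "carry_out", "body": {"series": [{"linear":[0,0,0],"yaw":0,"jaw":0.3},{"linear":[0,0,0],"yaw":0,"jaw":0.5},{"linear":[0,0,0],"yaw":0,"jaw":0.6},{"linear":[0,0,0],"yaw":0,"jaw":0.6},{"linear":[0,0,0],"yaw":0,"jaw":0.6},{"linear":[0,0,0],"yaw":0,"jaw":0.6},{"linear":[0,0,0],"yaw":0,"jaw":0.6},{"linear":[0,0,0],"yaw":0,"jaw":0.6}], "squeeze": 20}}

```text
clock: 3.0
tcp_pos: [0.3751, -0.2986, 0.0052]
tool_rot: [0.0, 0.449, 0.893, -0.0]
ft_force: [-1.1, -0.4, 6.7]
width: 0.617
grip_force: 20.0
```

```bash
python3 - <<'E'
from h import *
s=observe();print(s['width'],s['grip_force'],s['ft_force'])
O=np.array([.6163,-.2985]);th=np.radians(75.0);y=np.array([np.cos(th),np.sin(th)]);x=np.array([y[1],-y[0]])
T=O+x*(-.032)+y*(-.059);print(T);go(*T,.05,-15.0)
E
```

```text
0.616777678598008 20.00097244977951 [-1.10810946 -0.3694433   6.65595605]
[ 0.57012005 -0.34720741]
lin [-0.1553  0.1276 -0.0447] yaw 51.59 q6~ -0.29 cur q6 -1.54 t 3.0 tcp [ 0.3751 -0.2986  0.0052] tilt [-0.001 -0.    -1.   ] close ang 36.59
```

Emit:
{"method": "carry_out", "body": {"series": [{"linear":[0,0,-0.035],"yaw":0,"jaw":0.6},{"linear":[-0.02,0.015,-0.05],"yaw":7,"jaw":0.6},{"linear":[-0.045,0.035,-0.05],"yaw":15,"jaw":0.6},{"linear":[-0.07,0.057,-0.05],"yaw":23,"jaw":0.6},{"linear":[-0.095,0.078,-0.05],"yaw":31,"jaw":0.6},{"linear":[-0.12,0.099,-0.05],"yaw":39,"jaw":0.6},{"linear":[-0.14,0.115,-0.05],"yaw":46,"jaw":0.6},{"linear":[-0.155,0.1275,-0.05],"yaw":51.6,"jaw":0.6},{"linear":[-0.155,0.1275,-0.05],"yaw":51.6,"jaw":0.6},{"linear":[-0.155,0.1275,-0.05],"yaw":51.6,"jaw":0.6}]}}

```text
clock: 4.0
tcp_pos: [0.5689, -0.3461, 0.0537]
tool_rot: [-0.001, 0.793, 0.61, -0.0]
ft_force: [-0.9, 0.5, -0.2]
width: 0.618
grip_force: 20.0
```

```bash
python3 - <<'E'
from h import *
s=observe();print(s['width'],s['grip_force']);go(.5701,-.3472,.010,-15);shot('w2')
E
```

```text
0.6180124188097069 20.00008374452591
lin [-0.0008  0.0015  0.0437] yaw 0.14 q6~ -0.29 cur q6 -0.45 t 4.0 tcp [ 0.5689 -0.3461  0.0537] tilt [ 0.001 -0.002 -1.   ] close ang -14.86
```

View pics/w2.png

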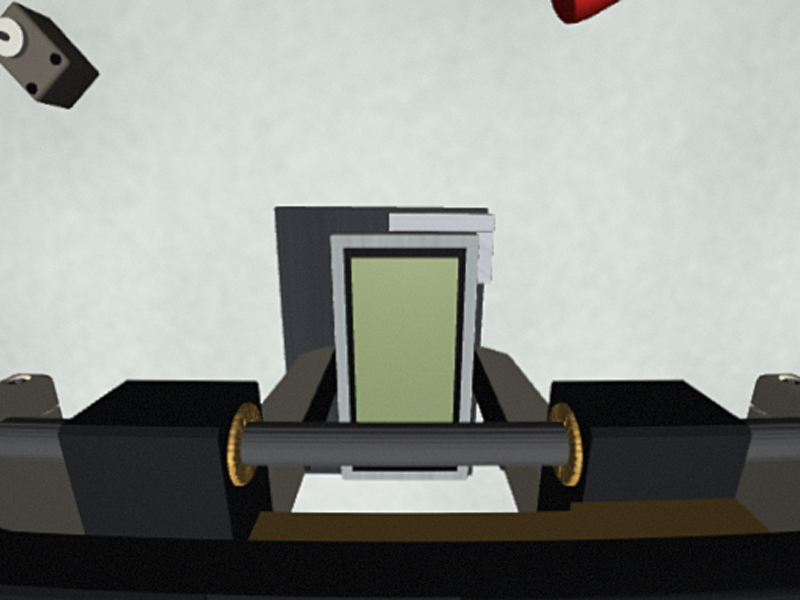

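The display is held squarely above the tray, its far edge at row 236 and right edge at column 478. The fence inner edges are at about row 232 and column 480.

```bash
python3 - <<'E'
from h import *
c,f=load('w2')
O=np.array([.6163,-.2985]);th=np.radians(75.0);y=np.array([np.cos(th),np.sin(th)]);x=np.array([y[1],-y[0]])
def fr(px,z): P=plane(c,np.array(px)*.64,z)[:,:2]-O; return (np.c_[P@x,P@y]*1000).round(1)
print('disp far corners,screen corners',fr([(331,236),(478,236),(351,256),(459,256),(404,236)],.0587).tolist())
print('fence top: y inner edge, outer, corners',fr([(430,231.5),(430,213),(389,222),(494,213),(491,283)],.03).tolist())
print('plate TL, (280,300)',fr([(275,208),(282,300)],.004).tolist())
E
```

```text
disp far corners,screen corners [[-60.6, -0.4], [-4.0, -0.3], [-53.1, -8.1], [-11.1, -8.0], [-32.5, -0.4]]
fence top: y inner edge, outer, corners [[-20.8, -1.2], [-20.9, 7.0], [-39.3, 3.0], [7.8, 7.2], [8.2, -24.9]]
plate TL, (280,300) [[-98.3, 8.4], [-98.2, -40.1]]
```

Emit:
{"method": "carry_out", "body": {"series": [{"linear":[-0.005,0.001,0],"yaw":0,"jaw":0.6},{"linear":[-0.005,0.001,0],"yaw":0,"jaw":0.6},{"linear":[-0.005,0.001,0.015],"yaw":0,"jaw":0.6},{"linear":[-0.005,0.001,0.025],"yaw":0,"jaw":0.6},{"linear":[-0.005,0.001,0.035],"yaw":0,"jaw":0.6},{"linear":[-0.005,0.001,0.04],"yaw":0,"jaw":0.6},{"linear":[-0.005,0.001,0.042],"yaw":0,"jaw":0.6},{"linear":[-0.005,0.001,0.043],"yaw":0,"jaw":0.6},{"linear":[-0.005,0.001,0.043],"yaw":0,"jaw":0.6}]}}

```text
clock: 4.95
tcp_pos: [0.5695, -0.3519, 0.0118]
tool_rot: [0.0, 0.793, 0.609, 0.0]
ft_force: [0.3, -1.6, -0.0]
width: 0.623
grip_force: 20.0
```

```bash
cat > fr.py <<'E'
from h import *
O=np.array([.6163,-.2985]);th=np.radians(75.0);y=np.array([np.cos(th),np.sin(th)]);x=np.array([y[1],-y[0]])
def st():
    s=observe();P=s['tcp_pos'][:2]-O;print('tray',(P@x*1000).round(1),(P@y*1000).round(1),'z',s['tcp_pos'][2].round(4),'F',s['ft_force'].round(1),'w',s['width'].round(3),s['grip_force'].round(1),'t',s['clock'])
def fr(c,px,z): P=plane(c,np.array(px)*.64,z)[:,:2]-O; return (np.c_[P@x,P@y]*1000).round(1)
E
python3 - <<'E'
from fr import *
st();shot('w3')
E
```

```text
Traceback (most recent call last):
  File "fr.py", line 4, in st
    s=observe();P=s['tcp_pos'][:2]-O;print('tray',(P@x*1000).round(1),(P@y*1000).round(1),'z',s['tcp_pos'][2].round(4),'F',s['ft_force'].round(1),'w',s['width'].round(3),s['grip_force'].round(1),'t',s['clock'])
                                                                                                                                                      ^^^^^^^^^^^^^^^^
AttributeError: 'float' object has no attribute 'round'
```

Emit:
{"method": "carry_out", "body": {"series": [{"linear":[0,0,0.001],"yaw":0,"jaw":0.6},{"linear":[0,0,0.002],"yaw":0,"jaw":0.6},{"linear":[0,0,0.002],"yaw":0,"jaw":0.6}]}}

```text
clock: 5.25
tcp_pos: [0.5693, -0.3518, 0.0098]
tool_rot: [0.0, 0.793, 0.609, 0.0]
ft_force: [-0.6, -0.2, -1.0]
width: 0.619
grip_force: 20.0
```

```bash
sed -i "s/'w',s\['width'\].round(3),s\['grip_force'\].round(1)/'w',round(s['width'],3),round(s['grip_force'],1)/" fr.py
python3 - <<'E'
from fr import *
st();c,f=shot('w3',0);save(cv2.resize(f[110:310,150:350],(800,800),interpolation=cv2.INTER_CUBIC)[:600],'w3')
E
```

```text
tray -31.6 -63.7 z 0.0098 F [-0.6 -0.2 -1. ] w 0.619 20.0 t 5.25
```

View pics/w3.png

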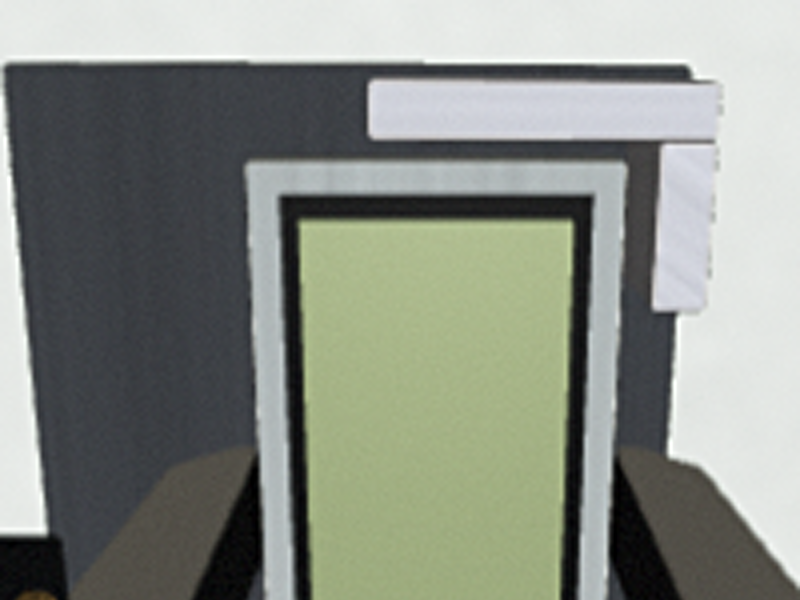

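The display sits just above the tray floor. In the crop its far edge is at row 161 and right edge at column 626. The fence inner edges are at row 139 (y) and column 659 (x).

```bash
python3 - <<'E'
from fr import *
c,f=load('w3')
p=lambda L,z:fr(c,[((a/4+150)/.64,(b/4+110)/.64) for a,b in L],z).tolist()
print('disp',p([(246,161),(626,161),(436,161)],.0148))
print('fence',p([(545,139),(545,80),(368,110),(718,84),(659,220),(658,310)],.03),'plate',p([(6,65),(30,300)],.004))
E
```

```text
disp [[-58.8, -5.3], [-1.7, -5.3], [-30.2, -5.4]]
fence [[-15.6, -0.9], [-15.7, 6.9], [-39.4, 2.9], [7.5, 6.4], [0.5, -11.9], [1.0, -24.7]] plate [[-98.0, 8.9], [-97.8, -29.2]]
```

Emit:
{"method": "carry_out", "body": {"series": [{"linear":[0.002,0,0],"yaw":0,"jaw":0.6},{"linear":[0.004,0,0],"yaw":0,"jaw":0.6},{"linear":[0.005,0,0],"yaw":0,"jaw":0.6},{"linear":[0.005,0.0015,0],"yaw":0,"jaw":0.6},{"linear":[0.005,0.003,0],"yaw":0,"jaw":0.6},{"linear":[0.005,0.003,0],"yaw":0,"jaw":0.6},{"linear":[0.005,0.003,0.001],"yaw":0,"jaw":0.6},{"linear":[0.005,0.003,0.001],"yaw":0,"jaw":0.6}], "squeeze": 10}}

```text
clock: 6.1
tcp_pos: [0.572, -0.3482, 0.0092]
tool_rot: [-0.001, 0.793, 0.609, -0.001]
ft_force: [-5.7, -2.1, 5.7]
width: 0.625
grip_force: 10.0
```

```bash
python3 -c "
from fr import *
st()"
```

```text
tray -30.0 -59.5 z 0.0092 F [-5.7 -2.1  5.7] w 0.625 10.0 t 6.1
```

Emit:
{"method": "carry_out", "body": {"series": [{"linear":[0,0,0],"yaw":0,"jaw":0.45},{"linear":[0,0,0],"yaw":0,"jaw":0.2},{"linear":[0,0,0],"yaw":0,"jaw":0},{"linear":[0,0,0],"yaw":0,"jaw":0},{"linear":[0,0,-0.02],"yaw":0,"jaw":0},{"linear":[0,0,-0.06],"yaw":0,"jaw":0},{"linear":[0,0,-0.06],"yaw":0,"jaw":0},{"linear":[0,0,-0.06],"yaw":0,"jaw":0}]}}

```text
clock: 6.9
tcp_pos: [0.5743, -0.3481, 0.0699]
tool_rot: [0.001, 0.793, 0.609, 0.0]
ft_force: [-0.2, 0.7, -0.4]
width: 0.996
grip_force: 0.0
```

```bash
python3 - <<'E'
from fr import *
c,f=shot('w4',0);fi=f.astype(int)
m=((fi[...,1]-fi[...,2]>18)&(abs(fi[...,0]-fi[...,1])<25)).astype(np.uint8)
cnt=max(cv2.findContours(m,0,2)[0],key=len).reshape(-1,2);P=plane(c,cnt,.014)[:,:2]*1000
P=(P/1000-O);Q=np.c_[P@x,P@y]*1000;print('screen x',np.percentile(Q[:,0],[2,98]),'far y',np.percentile(Q[:,1],[97,99,100]))
st();save(cv2.resize(f[80:280,130:390],(780,600),interpolation=cv2.INTER_CUBIC),'w4')
go(.4842,.0002,.10,-11.1)
E
```

```text
screen x [-49.50522636 247.38246043] far y [-179.36393119 -179.09925989 -178.98984335]
tray -28.7 -58.3 z 0.0684 F [-0.4 -0.3  0.5] w 1.0 0.0 t 6.95
lin [ 0.3127 -0.1762 -0.0315] yaw -3.9 q6~ 0.19 cur q6 -0.45 t 7.0 tcp [ 0.5735 -0.3474  0.0684] tilt [ 0.  0. -1.] close ang -15.0
```

View pics/w4.png

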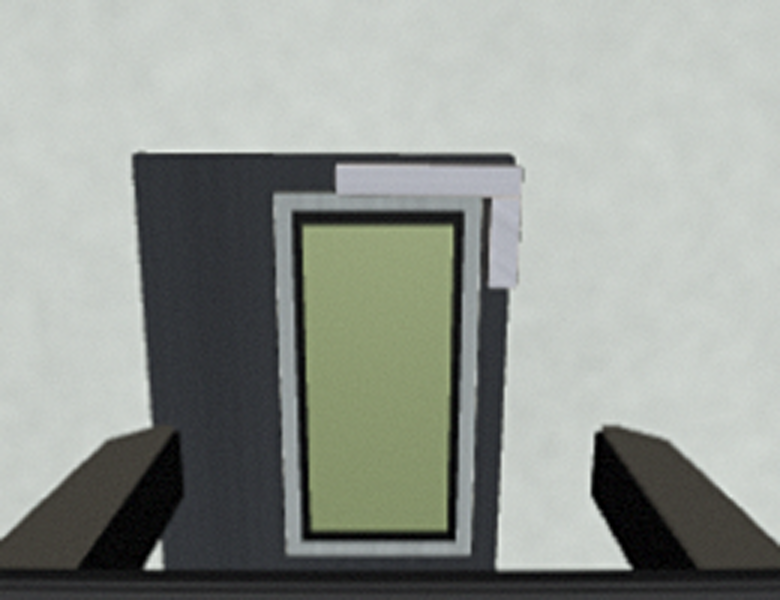

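The large display lies flat and touching the y-fence. In the crop its right edge is at column 480 and the x-fence inner edge is at about column 488. I'll put numbers on it.

```bash
python3 - <<'E'
from fr import *
c,f=load('w4')
p=lambda L,z:fr(c,[((a/3+130)/.64,(b/3+80)/.64) for a,b in L],z).tolist()
print('disp',p([(273,194),(481,198),(477,280),(470,555),(286,556)],.014))
print('screen',p([(303,223),(453,223),(447,529),(311,531)],.014))
print('fence',p([(410,195),(336,180),(522,168),(491,215),(489,286)],.03),'plate',p([(133,153),(140,300),(514,155)],.004))
E
```

```text
disp [[-57.3, -1.8], [-0.2, -2.9], [-0.6, -25.8], [-0.1, -112.8], [-57.5, -113.0]]
screen [[-49.3, -9.8], [-7.7, -9.8], [-7.5, -103.8], [-49.5, -104.4]]
fence [[-20.3, -0.9], [-39.0, 2.9], [8.1, 5.9], [0.6, -5.9], [0.7, -24.4]] plate [[-98.2, 9.1], [-99.5, -33.6], [10.1, 8.3]]
```

Emit:
{"method": "carry_out", "body": {"series": [{"linear":[0.039,-0.022,-0.02],"yaw":-1,"jaw":0},{"linear":[0.078,-0.044,-0.03],"yaw":-2,"jaw":0},{"linear":[0.117,-0.066,-0.032],"yaw":-4,"jaw":0},{"linear":[0.156,-0.088,-0.032],"yaw":-4,"jaw":0},{"linear":[0.195,-0.11,-0.032],"yaw":-4,"jaw":0},{"linear":[0.234,-0.132,-0.032],"yaw":-4,"jaw":0},{"linear":[0.273,-0.154,-0.032],"yaw":-4,"jaw":0},{"linear":[0.313,-0.176,-0.032],"yaw":-4,"jaw":0},{"linear":[0.313,-0.176,-0.032],"yaw":-4,"jaw":0},{"linear":[0.313,-0.176,-0.032],"yaw":-4,"jaw":0}]}}

```text
clock: 7.95
tcp_pos: [0.4836, 0.0013, 0.0997]
tool_rot: [-0.001, 0.771, 0.637, -0.001]
ft_force: [0.8, 0.2, 0.6]
width: 0.998
grip_force: 0.0
```

```bash
sed -i 's/O=np.array(.*-.2985\])/O=np.array([.6167,-.2997])/' fr.py; python3 - <<'E'
from fr import *
st();c,f=shot('w5');fi=f.astype(int)
m=((fi[...,1]-fi[...,2]>18)&(abs(fi[...,0]-fi[...,1])<25)).astype(np.uint8);m[300:]=0
for cnt in cv2.findContours(m,0,2)[0]:
    if len(cnt)>60:
        P=plane(c,cnt.reshape(-1,2),.01)[:,:2]*1000;r=cv2.minAreaRect(P.astype(np.float32));print([np.round(q,1) for q in r],cnt.reshape(-1,2).max(0),cnt.reshape(-1,2).min(0))
E
```

```text
tray -206.4 256.3 z 0.0997 F [0.8 0.2 0.6] w 0.998 0.0 t 7.95
[array([ 654.2, -125.3]), array([12. , 54.7]), np.float64(14.9)] [432 299] [420 259]
[array([286.4, -53. ]), array([59.9, 22.2]), np.float64(43.5)] [112 299] [ 85 258]
```

View pics/w5.png

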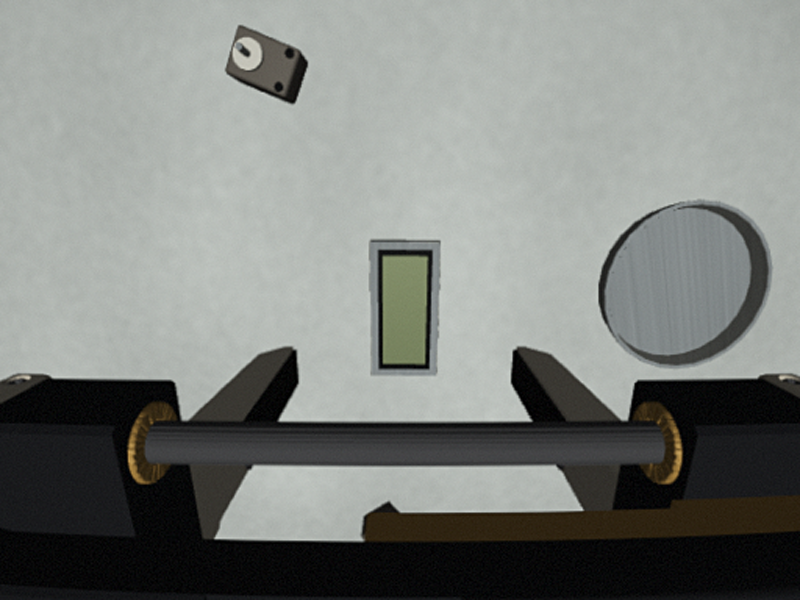

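The wrist view shows the small display at (405,307), with outer corners (369,240), (440,240), (437,375) and (371,375). Motor B is at (265,62) with its shaft disc at (246,52), and the dish is at (686,283).

```bash
python3 - <<'E'
from h import *
c,f=load('w5');fi=f.astype(int)
m=(fi[...,1]-fi[...,2]>12).astype(np.uint8);m[:150]=0;m[245:]=0;m[:,:235]=0;m[:,285:]=0
cnt=max(cv2.findContours(m,0,2)[0],key=len);P=plane(c,cnt.reshape(-1,2),.01)[:,:2]*1000;r=cv2.minAreaRect(P.astype(np.float32));print([np.round(q,1) for q in r])
P=plane(c,np.array([(369,240),(440,240),(437,375),(371,375)])*.64,.01)[:,:2];print(P.mean(0),P.round(4).tolist())
# dish rim (outer, z=.016)
e=plane(c,np.array([(600,285),(771,265),(700,200),(672,367)])*.64,.016)[:,:2];print('dish rim',e.round(3).tolist())
go(*(r[0][0]/1000,r[0][1]/1000),.004,-11.1)
E
```

```text
[array([485.1,   1.3]), array([73., 28.]), np.float64(78.4)]
[0.48496817 0.00179817] [[0.4722, 0.05], [0.515, 0.0418], [0.4981, -0.0465], [0.4546, -0.0382]]
dish rim [[0.608, -0.003], [0.718, -0.011], [0.672, 0.038], [0.652, -0.068]]
lin [0.0013 0.0007 0.0959] yaw 0.15 q6~ 0.2 cur q6 -0.04 t 8.0 tcp [4.843e-01 2.000e-04 9.990e-02] tilt [-0.    -0.001 -1.   ] close ang -10.95
```

Emit:
{"method": "carry_out", "body": {"series": [{"linear":[0.001,0.001,0.03],"yaw":0.5,"jaw":0},{"linear":[0.001,0.001,0.06],"yaw":0.5,"jaw":0},{"linear":[0.001,0.001,0.085],"yaw":0.5,"jaw":0},{"linear":[0.001,0.001,0.094],"yaw":0.5,"jaw":0.2},{"linear":[0.001,0.001,0.095],"yaw":0.5,"jaw":0.4},{"linear":[0.001,0.001,0.095],"yaw":0.5,"jaw":0.6},{"linear":[0.001,0.001,0.095],"yaw":0.5,"jaw":0.7},{"linear":[0.001,0.001,0.095],"yaw":0.5,"jaw":0.7},{"linear":[0.001,0.001,0.095],"yaw":0.5,"jaw":0.7},{"linear":[0.001,0.001,0.095],"yaw":0.5,"jaw":0.7}], "squeeze": 20}}

```text
clock: 9.0
tcp_pos: [0.4858, 0.001, 0.0062]
tool_rot: [0.0, 0.774, 0.633, 0.0]
ft_force: [-1.2, 0.8, 4.5]
width: 0.47
grip_force: 20.0
```

Emit:
{"method": "carry_out", "body": {"series": [{"linear":[0,0,0],"yaw":0,"jaw":0.7},{"linear":[0,0,0],"yaw":0,"jaw":0.7}]}}

```text
clock: 9.2
tcp_pos: [0.4858, 0.001, 0.0062]
tool_rot: [0.0, 0.774, 0.633, 0.0]
ft_force: [-2.1, 0.4, 6.3]
width: 0.471
grip_force: 20.0
```

```bash
python3 - <<'E'
from fr import *
st();T=O+x*(-.025)+y*(-.051);go(*T,.08,-15)
E
```

```text
tray -204.3 256.6 z 0.0062 F [-2.1  0.4  6.3] w 0.471 20.0 t 9.2
lin [-0.3179  0.1602 -0.0738] yaw 3.5 q6~ -0.27 cur q6 -0.03 t 9.2 tcp [0.4858 0.001  0.0062] tilt [-0.  0. -1.] close ang -11.5
```

Emit:
{"method": "carry_out", "body": {"series": [{"linear":[0,0,-0.04],"yaw":0,"jaw":0.7},{"linear":[-0.02,0.01,-0.075],"yaw":0,"jaw":0.7},{"linear":[-0.063,0.032,-0.075],"yaw":1,"jaw":0.7},{"linear":[-0.106,0.053,-0.075],"yaw":2,"jaw":0.7},{"linear":[-0.149,0.075,-0.075],"yaw":3.5,"jaw":0.7},{"linear":[-0.192,0.097,-0.075],"yaw":3.5,"jaw":0.7},{"linear":[-0.235,0.118,-0.075],"yaw":3.5,"jaw":0.7},{"linear":[-0.278,0.14,-0.075],"yaw":3.5,"jaw":0.7},{"linear":[-0.318,0.16,-0.075],"yaw":3.5,"jaw":0.7},{"linear":[-0.318,0.16,-0.075],"yaw":3.5,"jaw":0.7}]}}

```text
clock: 10.2
tcp_pos: [0.5797, -0.349, 0.08]
tool_rot: [0.002, 0.795, 0.607, -0.0]
ft_force: [-0.0, -0.3, -1.3]
width: 0.471
grip_force: 20.0
```

Emit:
{"method": "carry_out", "body": {"series": [{"linear":[0,0,0],"yaw":0,"jaw":0.7},{"linear":[0,0,0.02],"yaw":0,"jaw":0.7},{"linear":[0,0,0.04],"yaw":0,"jaw":0.7},{"linear":[0,0,0.04],"yaw":0,"jaw":0.7}]}}

```text
clock: 10.6
tcp_pos: [0.5769, -0.3391, 0.0376]
tool_rot: [-0.003, 0.793, 0.609, -0.001]
ft_force: [-0.1, -0.0, -0.6]
width: 0.466
grip_force: 20.0
```

```bash
python3 - <<'E'
from fr import *
st();T=O+x*(-.025)+y*(-.051);go(*T,.021,-15);c,f=shot('w6',0);save(cv2.resize(f[80:280,130:390],(780,600),interpolation=cv2.INTER_CUBIC),'w6')
E
```

```text
tray -28.2 -48.4 z 0.0376 F [-0.1 -0.  -0.6] w 0.466 20.0 t 10.6
lin [-0.0027  0.0033  0.0165] yaw 0.07 q6~ -0.27 cur q6 -0.44 t 10.6 tcp [ 0.5769 -0.3391  0.0376] tilt [ 0.003 -0.006 -1.   ] close ang -14.93
```

View pics/w6.png

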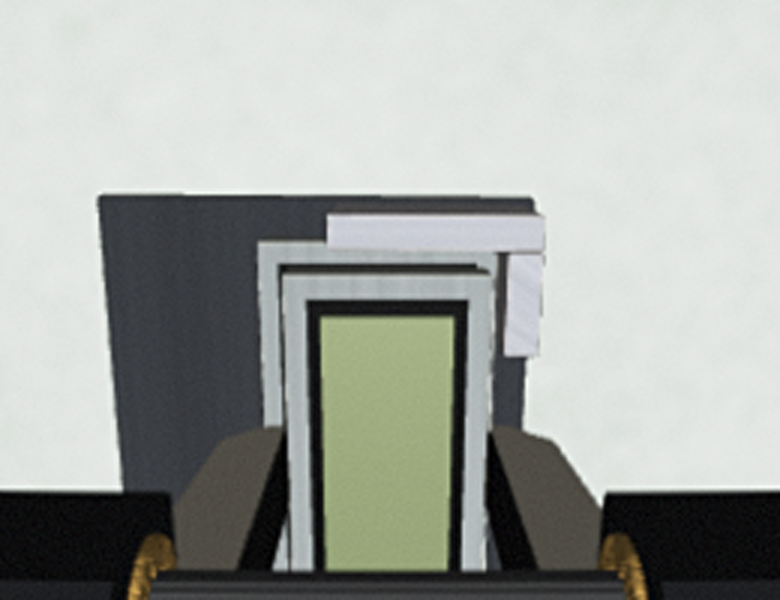

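The small display is held above the large one, its far edge at row 275 and right edge at column 493. The fence inner edges are at row 250 and column about 508.

```bash
python3 - <<'E'
from fr import *
st()
c,f=load('w6')
p=lambda L,z:fr(c,[((a/3+130)/.64,(b/3+80)/.64) for a,b in L],z).tolist()
print('disp',p([(283,275),(494,275),(320,316),(455,316)],.0417))
print('fence',p([(410,250),(327,230),(543,216),(509,270),(505,354)],.03))
E
```

```text
tray -27.1 -49.0 z 0.0393 F [ 0.2 -0.6 -1.4] w 0.47 20.0 t 10.65
disp [[-48.3, -3.3], [-4.9, -3.2], [-40.8, -11.9], [-12.7, -11.9]]
fence [[-21.9, 0.2], [-40.0, 4.5], [6.8, 7.7], [-0.1, -4.2], [-0.2, -23.3]]
```

Emit:
{"method": "carry_out", "body": {"series": [{"linear":[0,0,0.008],"yaw":0,"jaw":0.7},{"linear":[0,0,0.014],"yaw":0,"jaw":0.7},{"linear":[0,0,0.0175],"yaw":0,"jaw":0.7},{"linear":[0,0,0.0175],"yaw":0,"jaw":0.7},{"linear":[0,0,0.0175],"yaw":0,"jaw":0.7}], "squeeze": 12}}

```text
clock: 11.15
tcp_pos: [0.5791, -0.3427, 0.0233]
tool_rot: [0.0, 0.793, 0.609, 0.0]
ft_force: [0.2, 0.3, -0.9]
width: 0.469
grip_force: 12.0
```

```bash
python3 -c "
from fr import *
st()"
```

```text
tray -25.2 -51.3 z 0.0233 F [ 0.2  0.3 -0.9] w 0.469 12.0 t 11.15
```

Emit:
{"method": "carry_out", "body": {"series": [{"linear":[0,0,0.0022],"yaw":0,"jaw":0.7},{"linear":[0.002,0,0.0022],"yaw":0,"jaw":0.7},{"linear":[0.004,0,0.0022],"yaw":0,"jaw":0.7},{"linear":[0.006,0,0.0022],"yaw":0,"jaw":0.7},{"linear":[0.007,0,0.0022],"yaw":0,"jaw":0.7},{"linear":[0.007,0.0015,0.0022],"yaw":0,"jaw":0.7},{"linear":[0.007,0.003,0.0022],"yaw":0,"jaw":0.7},{"linear":[0.007,0.003,0.0022],"yaw":0,"jaw":0.7}]}}

```text
clock: 11.95
tcp_pos: [0.5821, -0.3372, 0.0208]
tool_rot: [-0.001, 0.793, 0.609, -0.001]
ft_force: [-4.9, -3.3, 0.2]
width: 0.468
grip_force: 12.0
```

```bash
python3 -c "
from fr import *
st()"
```

```text
tray -23.7 -45.2 z 0.0208 F [-4.9 -3.3  0.2] w 0.468 12.0 t 11.95
```

Emit:
{"method": "carry_out", "body": {"series": [{"linear":[0,0,0.001],"yaw":0,"jaw":0.7},{"linear":[0,0,0.001],"yaw":0,"jaw":0.7},{"linear":[0,0,0.001],"yaw":0,"jaw":0.3},{"linear":[0,0,0.001],"yaw":0,"jaw":0.2},{"linear":[0,0,0.001],"yaw":0,"jaw":0.2},{"linear":[0,0,-0.02],"yaw":0,"jaw":0.2},{"linear":[0,0,-0.06],"yaw":0,"jaw":0},{"linear":[0,0,-0.06],"yaw":0,"jaw":0},{"linear":[0,0,-0.06],"yaw":0,"jaw":0}]}}

```text
clock: 12.85
tcp_pos: [0.5847, -0.3369, 0.0824]
tool_rot: [0.001, 0.793, 0.609, 0.0]
ft_force: [-0.4, 0.9, 0.2]
width: 0.985
grip_force: 0.0
```

```bash
python3 - <<'E'
from fr import *
st();c,f=shot('w7',0);save(cv2.resize(f[80:280,130:390],(780,600),interpolation=cv2.INTER_CUBIC),'w7')
# motor A from w1: top face corners (view 800 px) by mask
c,f=load('w1');fi=f.astype(int)
roi=f[30:95,155:220];save(cv2.resize(roi,(600,600),interpolation=cv2.INTER_CUBIC),'mA')
E
```

```text
tray -21.2 -44.3 z 0.0824 F [-0.4  0.9  0.2] w 0.985 0.0 t 12.85
```

View pics/w7.png

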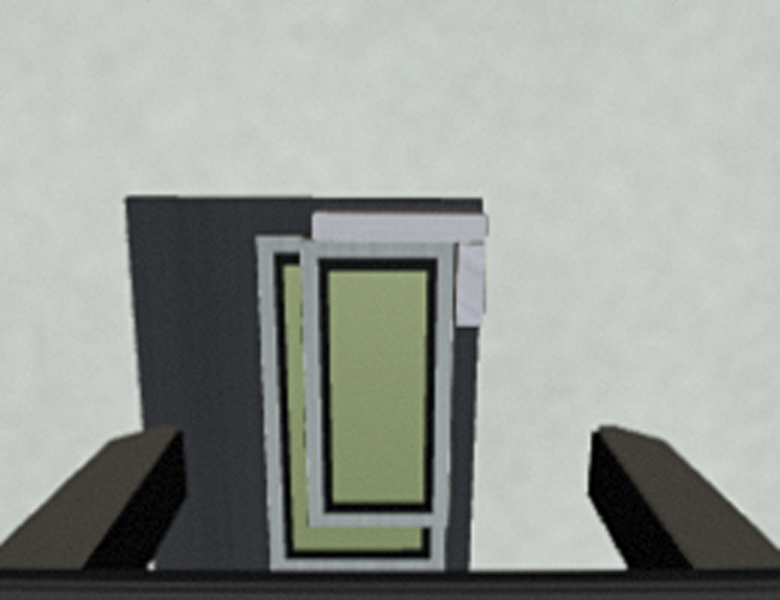

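View pics/mA.png

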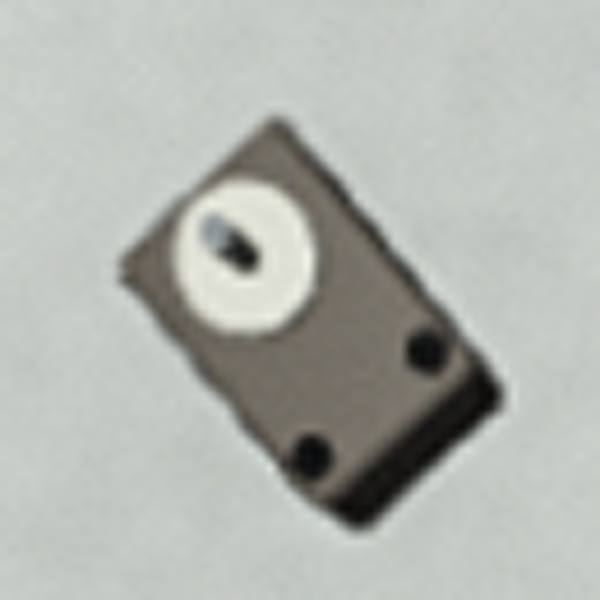

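The small display sits on the large one, tight in the corner. Its screen corners in the crop are (330,269), (428,269), (424,503) and (332,503). Motor A's crop shows top-face corners (277,118), (120,265), (318,498) and (478,360).

```bash
python3 - <<'E'
from fr import *
c,f=load('w7')
p=lambda L,z:fr(c,[((a/3+130)/.64,(b/3+80)/.64) for a,b in L],z)
q=p([(330,269),(428,269),(424,503),(332,503)],.024);print('small',q.tolist(),q.mean(0))
print('fence',p([(410,240),(312,226),(487,214),(457,260),(457,326)],.03).tolist())
q=p([(286,265),(289,552),(424,552)],.014);print('large screen corners L,BL,BR',q.tolist())
c,f=load('w1')
L=np.array([(277,118),(120,265),(318,498),(478,360)])/9.23+[155,30]
P=plane(c,L,.022)[:,:2];e=(P[1]-P[0]);print(P.mean(0),'short',np.hypot(*e),np.hypot(*(P[3]-P[2])),'long',np.hypot(*(P[2]-P[1])),'short ang',np.degrees(np.arctan2(e[1],e[0])),np.degrees(np.arctan2(*(P[3]-P[2])[::-1])),'long',np.degrees(np.arctan2(*(P[2]-P[1])[::-1])))
go(P[:,0].mean(),P[:,1].mean(),.08,np.degrees(np.arctan2(e[1],e[0])))
E
```

```text
small [[-35.8, -8.6], [-7.9, -8.7], [-8.1, -81.7], [-36.5, -81.6]] [-22.075 -45.15 ]
fence [[-13.3, 0.4], [-40.1, 4.3], [7.6, 7.5], [-0.3, -5.1], [0.2, -23.9]]
large screen corners L,BL,BR [[-49.5, -9.1], [-51.7, -104.4], [-7.3, -104.4]]
[ 0.44116759 -0.16968528] short 0.024355350161871927 0.024404578615256092 long 0.033262801457274886 short ang -155.1335627514541 23.67618965502525 long -63.821123671608404
lin [ 0.124  -0.1809  0.0009] yaw -39.86 q6~ -0.8 cur q6 -0.43 t 12.9 tcp [ 0.5838 -0.3363  0.0809] tilt [ 0.  0. -1.] close ang -15.0
```

Emit:
{"method": "carry_out", "body": {"series": [{"linear":[0.02,-0.03,0],"yaw":-6,"jaw":0},{"linear":[0.045,-0.065,0],"yaw":-13,"jaw":0},{"linear":[0.07,-0.1,0],"yaw":-20,"jaw":0},{"linear":[0.095,-0.14,0],"yaw":-28,"jaw":0},{"linear":[0.124,-0.181,0],"yaw":-36,"jaw":0},{"linear":[0.124,-0.181,0],"yaw":-39.5,"jaw":0},{"linear":[0.124,-0.181,0],"yaw":-39.5,"jaw":0},{"linear":[0.124,-0.181,0],"yaw":-39.5,"jaw":0}]}}

```text
clock: 13.7
tcp_pos: [0.4416, -0.1704, 0.0807]
tool_rot: [0.0, 0.542, 0.84, -0.0]
ft_force: [0.1, -0.1, -1.2]
width: 1.001
grip_force: 0.0
```

```bash
python3 - <<'E'
from fr import *
go(.4412,-.1697,.013,24.6);shot('w8')
E
```

```text
lin [ 0.0008 -0.0001  0.0677] yaw -0.22 q6~ -0.8 cur q6 -1.03 t 13.7 tcp [ 0.4416 -0.1704  0.0807] tilt [-0.  0. -1.] close ang 24.38
```

View pics/w8.png

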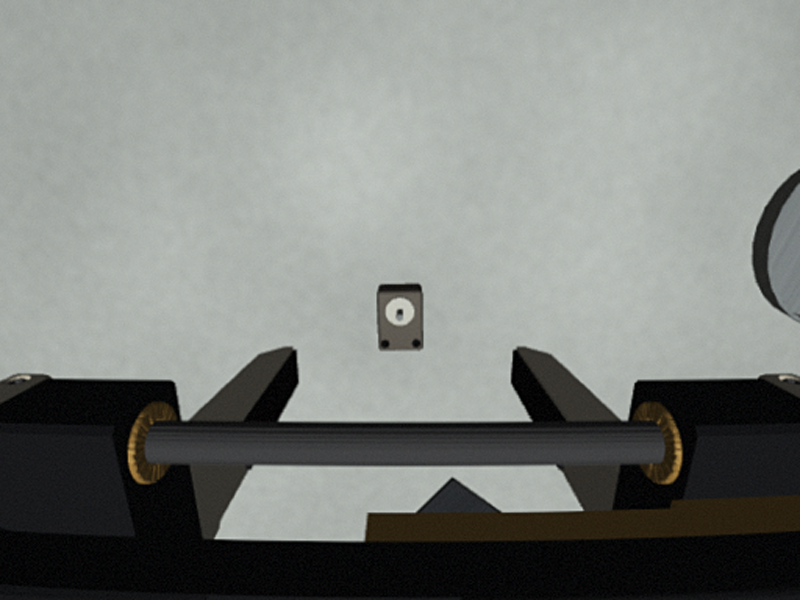

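Motor A is centred between the fingers at (400,318) and aligned with them, so I'll descend and grip.

Emit:
{"method": "carry_out", "body": {"series": [{"linear":[0.001,0,0.03],"yaw":0,"jaw":0.2},{"linear":[0.001,0,0.055],"yaw":0,"jaw":0.3},{"linear":[0.001,0,0.067],"yaw":0,"jaw":0.4},{"linear":[0.001,0,0.068],"yaw":0,"jaw":0.5},{"linear":[0.001,0,0.068],"yaw":0,"jaw":0.7},{"linear":[0.001,0,0.068],"yaw":0,"jaw":0.85},{"linear":[0.001,0,0.068],"yaw":0,"jaw":0.85},{"linear":[0.001,0,0.068],"yaw":0,"jaw":0.85},{"linear":[0.001,0,0.068],"yaw":0,"jaw":0.85},{"linear":[0.001,0,0.068],"yaw":0,"jaw":0.85}], "squeeze": 20}}

```text
clock: 14.75
tcp_pos: [0.4409, -0.1693, 0.0134]
tool_rot: [0.0, 0.541, 0.841, -0.0]
ft_force: [-0.4, -0.3, 3.2]
width: 0.275
grip_force: 20.0
```

Emit:
{"method": "carry_out", "body": {"series": [{"linear":[0,0,-0.01],"yaw":0,"jaw":0.85},{"linear":[0,0,-0.05],"yaw":0,"jaw":0.85},{"linear":[0,0,-0.09],"yaw":0,"jaw":0.85},{"linear":[0,0,-0.09],"yaw":0,"jaw":0.85}]}}

```text
clock: 15.15
tcp_pos: [0.4438, -0.1711, 0.1084]
tool_rot: [0.005, 0.541, 0.841, -0.0]
ft_force: [0.3, -1.2, 0.1]
width: 0.277
grip_force: 20.0
```

```bash
python3 - <<'E'
from fr import *
st();go(.537,.311,.10,-20.6)
E
```

```text
tray -200.3 79.5 z 0.1084 F [ 0.3 -1.2  0.1] w 0.277 20.0 t 15.15
lin [0.4001 0.2847 0.0064] yaw 45.1 q6~ 0.88 cur q6 -1.03 t 15.2 tcp [ 0.4438 -0.1711  0.1084] tilt [-0.009  0.005 -1.   ] close ang 24.5
```

Emit:
{"method": "carry_out", "body": {"series": [{"linear":[0.038,0.027,0],"yaw":4,"jaw":0.85},{"linear":[0.077,0.055,0],"yaw":8,"jaw":0.85},{"linear":[0.115,0.082,0],"yaw":13,"jaw":0.85},{"linear":[0.154,0.11,0],"yaw":17,"jaw":0.85},{"linear":[0.192,0.137,0],"yaw":22,"jaw":0.85},{"linear":[0.231,0.164,0],"yaw":26,"jaw":0.85},{"linear":[0.27,0.192,0],"yaw":31,"jaw":0.85},{"linear":[0.31,0.22,0],"yaw":35,"jaw":0.85},{"linear":[0.355,0.252,0],"yaw":40,"jaw":0.85},{"linear":[0.4,0.285,0],"yaw":45,"jaw":0.85}]}}

```text
clock: 16.15
tcp_pos: [0.5315, 0.3044, 0.1027]
tool_rot: [-0.0, 0.823, 0.569, -0.0]
ft_force: [1.2, 0.8, 0.0]
width: 0.276
grip_force: 20.0
```

Emit:
{"method": "carry_out", "body": {"series": [{"linear":[0,0,0],"yaw":0,"jaw":0.85},{"linear":[0,0,0],"yaw":0,"jaw":0.85},{"linear":[0,0,0],"yaw":0,"jaw":0.85}]}}

```text
clock: 16.45
tcp_pos: [0.5312, 0.3012, 0.1025]
tool_rot: [0.0, 0.822, 0.57, -0.001]
ft_force: [-0.4, 0.1, -0.3]
width: 0.279
grip_force: 20.0
```

```bash
python3 - <<'E'
from fr import *
st();go(.537,.311,.10,-20.6);shot('w9')
E
```

```text
tray -238.1 558.3 z 0.1025 F [-0.4  0.1 -0.3] w 0.279 20.0 t 16.45
lin [0.0112 0.002  0.0024] yaw 0.12 q6~ 0.88 cur q6 0.69 t 16.4 tcp [0.5312 0.3012 0.1025] tilt [-0.001 -0.001 -1.   ] close ang -20.48
```

View pics/w9.png

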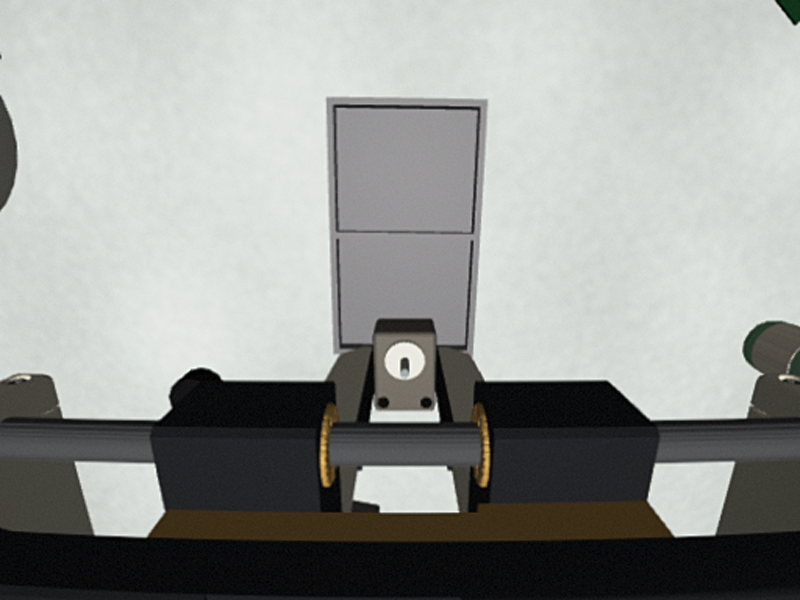

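The box shows outer rim corners (327,98), (487,99) and (334,352), with the cross wall at row 235. The motor is held at (405,370).

```bash
python3 - <<'E'
from fr import *
c,f=load('w9')
P=plane(c,np.array([(327,98),(487,99),(334,353),(479,353),(333,235.5),(483,235.5)])*.64,.014)[:,:2];print(P.round(4).tolist())
d=P[0]-P[2];yb=d/np.hypot(*d);xb=np.array([yb[1],-yb[0]]);print('len',np.hypot(*d),'w',np.hypot(*(P[1]-P[0])),'ang',np.degrees(np.arctan2(yb[1],yb[0])))
C=(P[4]+P[5])/2;print('wall centre',C,'rect centre',P[:4].mean(0));C=(C+P[:4].mean(0))/2
for s in(1,-1):
    B=C+s*.038*yb;print('bay',s,B);go(*B,.018,np.degrees(np.arctan2(xb[1],xb[0])))
# motor B from w5 and buzzer from scene/side
c,f=load('w5');fi=f.astype(int);save(cv2.resize(f[10:75,135:205],(646,600),interpolation=cv2.INTER_CUBIC),'mB')
E
```

```text
[[0.5356, 0.4343], [0.6201, 0.4022], [0.4793, 0.2909], [0.5686, 0.2575], [0.5087, 0.3617], [0.5943, 0.3297]]
len 0.15405844094314589 w 0.09047983144858875 ang 68.56882720987203
wall centre [0.55150334 0.34568835] rect centre [0.5508858  0.34621472]
bay 1 [0.56507913 0.3813241 ]
lin [0.0873 0.0033 0.0846] yaw 0.88 q6~ 0.97 cur q6 0.69 t 16.5 tcp [0.5315 0.3008 0.1027] tilt [-0.001 -0.001 -1.   ] close ang -20.55
bay -1 [0.53731    0.31057896]
lin [0.0113 0.0021 0.0847] yaw 0.88 q6~ 0.9 cur q6 0.69 t 16.5 tcp [0.5315 0.3008 0.1027] tilt [-0.001 -0.001 -1.   ] close ang -20.55
```

View pics/mB.png

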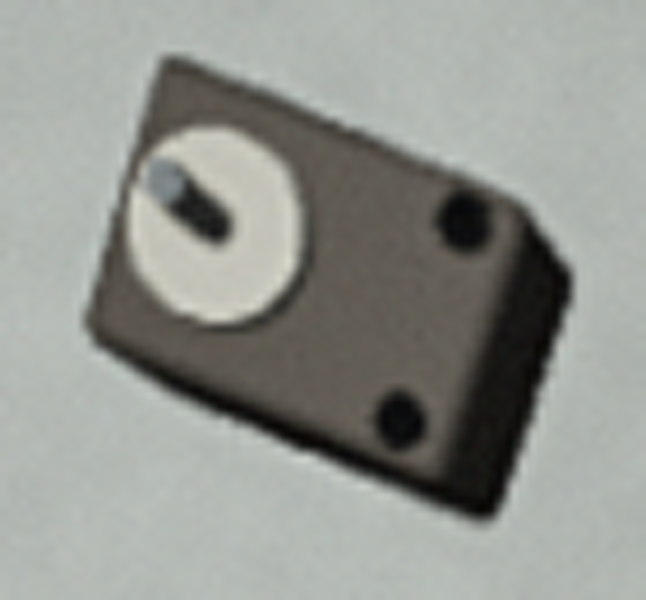

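The motor B crop shows top-face corners (170,55), (88,330), (445,478) and (525,205). Next I'll place motor A in the far bay.

Emit:
{"method": "carry_out", "body": {"series": [{"linear":[0.04,0.003,0],"yaw":0.9,"jaw":0.85},{"linear":[0.087,0.003,0],"yaw":0.9,"jaw":0.85},{"linear":[0.087,0.003,0],"yaw":0.9,"jaw":0.85},{"linear":[0.087,0.003,0.03],"yaw":0.9,"jaw":0.85},{"linear":[0.087,0.003,0.055],"yaw":0.9,"jaw":0.85},{"linear":[0.087,0.003,0.072],"yaw":0.9,"jaw":0.85},{"linear":[0.087,0.003,0.08],"yaw":0.9,"jaw":0.85},{"linear":[0.087,0.003,0.083],"yaw":0.9,"jaw":0.85},{"linear":[0.087,0.003,0.084],"yaw":0.9,"jaw":0.85},{"linear":[0.087,0.003,0.084],"yaw":0.9,"jaw":0.85}]}}

```text
clock: 17.5
tcp_pos: [0.566, 0.3826, 0.0201]
tool_rot: [0.0, 0.826, 0.563, 0.001]
ft_force: [-0.1, 0.7, 0.1]
width: 0.276
grip_force: 20.0
```

```bash
python3 - <<'E'
from fr import *
st();go(.5651,.3813,.0175,-21.4)
c,f=load('w5')
L=np.array([(170,55),(88,330),(445,478),(525,205)])/9.23+[135,10]
P=plane(c,L,.022)[:,:2];A=lambda v:round(float(np.degrees(np.arctan2(v[1],v[0]))),1)
print(P.mean(0),'short',np.hypot(*(P[1]-P[0])),'long',np.hypot(*(P[2]-P[1])),A(P[0]-P[1]),A(P[3]-P[2]),A(P[2]-P[1]),A(P[3]-P[0]))
go(*P.mean(0),.1,A(P[0]-P[1]))
E
```

```text
tray -225.5 645.9 z 0.0201 F [-0.1  0.7  0.1] w 0.276 20.0 t 17.5
lin [-0.0015 -0.0004  0.0026] yaw -0.04 q6~ 0.97 cur q6 0.81 t 17.5 tcp [0.566  0.3826 0.0201] tilt [ 0.001  0.001 -1.   ] close ang -21.44
[0.43756331 0.15547706] short 0.024438903307142896 long 0.03462378419628039 56.5 58.5 -33.1 -33.2
lin [-0.2583 -0.0365 -0.0803] yaw -77.94 q6~ -0.64 cur q6 0.81 t 17.5 tcp [0.566  0.3826 0.0201] tilt [ 0.001  0.001 -1.   ] close ang -21.44
```

Emit:
{"method": "carry_out", "body": {"series": [{"linear":[0,0,0.0015],"yaw":0,"jaw":0.85},{"linear":[0,0,0.003],"yaw":0,"jaw":0.85},{"linear":[0,0,0.003],"yaw":0,"jaw":0.85},{"linear":[0,0,0.003],"yaw":0,"jaw":0.6},{"linear":[0,0,0.003],"yaw":0,"jaw":0.5},{"linear":[0,0,0.003],"yaw":0,"jaw":0.5},{"linear":[0,0,-0.02],"yaw":0,"jaw":0.5},{"linear":[0,0,-0.06],"yaw":0,"jaw":0.5},{"linear":[0,0,-0.08],"yaw":0,"jaw":0.2},{"linear":[0,0,-0.08],"yaw":0,"jaw":0}]}}

```text
clock: 18.5
tcp_pos: [0.5675, 0.3839, 0.103]
tool_rot: [0.001, 0.826, 0.564, 0.004]
ft_force: [0.3, -0.1, 0.2]
width: 0.627
grip_force: 0.0
```

```bash
python3 - <<'E'
from fr import *
st();go(.4376,.1555,.07,57)
E
```

```text
tray -224.5 647.6 z 0.103 F [ 0.3 -0.1  0.2] w 0.627 0.0 t 18.5
lin [-0.2602 -0.0378  0.0314] yaw -78.4 q6~ -0.65 cur q6 0.81 t 18.5 tcp [0.5675 0.3839 0.103 ] tilt [ 0.005  0.005 -1.   ] close ang -21.4
```

Emit:
{"method": "carry_out", "body": {"series": [{"linear":[-0.026,-0.004,0],"yaw":-8,"jaw":0},{"linear":[-0.052,-0.008,0],"yaw":-16,"jaw":0},{"linear":[-0.079,-0.012,0],"yaw":-24,"jaw":0},{"linear":[-0.105,-0.016,0],"yaw":-32,"jaw":0},{"linear":[-0.131,-0.02,0.005],"yaw":-40,"jaw":0},{"linear":[-0.157,-0.024,0.01],"yaw":-48,"jaw":0},{"linear":[-0.183,-0.028,0.015],"yaw":-56,"jaw":0},{"linear":[-0.21,-0.032,0.02],"yaw":-64,"jaw":0},{"linear":[-0.236,-0.036,0.025],"yaw":-72,"jaw":0},{"linear":[-0.26,-0.038,0.03],"yaw":-78.4,"jaw":0}]}}

```text
clock: 19.5
tcp_pos: [0.433, 0.1536, 0.0676]
tool_rot: [-0.001, 0.281, 0.96, -0.0]
ft_force: [0.2, -0.4, 0.6]
width: 1.0
grip_force: 0.0
```

Emit:
{"method": "carry_out", "body": {"series": [{"linear":[0,0,0],"yaw":0,"jaw":0},{"linear":[0,0,0],"yaw":0,"jaw":0}]}}

```text
clock: 19.7
tcp_pos: [0.4347, 0.1545, 0.0684]
tool_rot: [-0.0, 0.286, 0.958, -0.0]
ft_force: [0.3, 0.5, -0.9]
width: 0.997
grip_force: 0.0
```

```bash
python3 - <<'E'
from fr import *
st();go(.4376,.1555,.013,57);c,f=shot('w10',0);g=f.astype(int).max(2)
# motor: dark+disc blob in between the fingers
m=(g<125).astype(np.uint8);m[:150]=0;m[226:]=0;m[:,:195]=0;m[:,320:]=0
m=cv2.morphologyEx(m,cv2.MORPH_CLOSE,np.ones((3,3)));n,l,s_,ce=cv2.connectedComponentsWithStats(m)
for i in range(1,n):
    if s_[i,4]>60:
        cnt=max(cv2.findContours((l==i).astype(np.uint8),0,2)[0],key=len).reshape(-1,2);r=cv2.minAreaRect((plane(c,cnt,.018)[:,:2]*1000).astype(np.float32));print(s_[i],[np.round(q,1) for q in r])
E
```

```text
tray -293.3 391.6 z 0.0684 F [ 0.3  0.5 -0.9] w 0.997 0.0 t 19.7
lin [-0.0019  0.0024  0.0554] yaw -0.24 q6~ -0.65 cur q6 -0.89 t 19.7 tcp [0.4347 0.1545 0.0684] tilt [ 0.001 -0.    -1.   ] close ang 56.76
[245 186  31  40 910] [array([433.1, 158.8]), array([25.9, 34.9]), np.float64(56.8)]
```

Emit:
{"method": "carry_out", "body": {"series": [{"linear":[-0.001,0.002,0.02],"yaw":0,"jaw":0.2},{"linear":[-0.001,0.002,0.045],"yaw":0,"jaw":0.3},{"linear":[-0.001,0.002,0.054],"yaw":0,"jaw":0.4},{"linear":[-0.001,0.002,0.0555],"yaw":0,"jaw":0.5},{"linear":[-0.001,0.002,0.0555],"yaw":0,"jaw":0.7},{"linear":[-0.001,0.002,0.0555],"yaw":0,"jaw":0.85},{"linear":[-0.001,0.002,0.0555],"yaw":0,"jaw":0.85},{"linear":[-0.001,0.002,0.0555],"yaw":0,"jaw":0.85},{"linear":[-0.001,0.002,0.0555],"yaw":0,"jaw":0.85},{"linear":[-0.001,0.002,0.0555],"yaw":0,"jaw":0.85}], "squeeze": 20}}

```text
clock: 20.75
tcp_pos: [0.4372, 0.1557, 0.0139]
tool_rot: [0.0, 0.284, 0.959, 0.0]
ft_force: [-0.1, -0.6, 3.4]
width: 0.277
grip_force: 20.0
```

Emit:
{"method": "carry_out", "body": {"series": [{"linear":[0,0,-0.01],"yaw":0,"jaw":0.85},{"linear":[0,0,-0.05],"yaw":0,"jaw":0.85},{"linear":[0,0,-0.08],"yaw":0,"jaw":0.85},{"linear":[0,0,-0.08],"yaw":0,"jaw":0.85},{"linear":[0,0,-0.08],"yaw":0,"jaw":0.85}]}}

```text
clock: 21.25
tcp_pos: [0.4373, 0.1557, 0.0943]
tool_rot: [0.001, 0.284, 0.959, 0.0]
ft_force: [0.1, 0.7, -0.8]
width: 0.277
grip_force: 20.0
```

```bash
python3 - <<'E'
from fr import *
st();go(.5373,.3106,.09,-21.4)
E
```

```text
tray -291.2 393.5 z 0.0943 F [ 0.1  0.7 -0.8] w 0.277 20.0 t 21.25
lin [0.0005 0.1844 0.0045] yaw 78.39 q6~ 0.9 cur q6 -0.89 t 21.2 tcp [0.4373 0.1557 0.0943] tilt [-0.002  0.001 -1.   ] close ang 56.99
```

Emit:
{"method": "carry_out", "body": {"series": [{"linear":[0,0.02,0],"yaw":8,"jaw":0.85},{"linear":[0,0.04,0],"yaw":16,"jaw":0.85},{"linear":[0,0.06,0],"yaw":24,"jaw":0.85},{"linear":[0,0.08,0],"yaw":32,"jaw":0.85},{"linear":[0,0.1,0],"yaw":40,"jaw":0.85},{"linear":[0,0.12,0],"yaw":48,"jaw":0.85},{"linear":[0,0.14,0],"yaw":56,"jaw":0.85},{"linear":[0,0.16,0],"yaw":64,"jaw":0.85},{"linear":[0,0.18,0],"yaw":72,"jaw":0.85},{"linear":[0,0.184,0],"yaw":78.4,"jaw":0.85}]}}

```text
clock: 22.25
tcp_pos: [0.537, 0.3111, 0.0913]
tool_rot: [-0.0, 0.827, 0.562, -0.001]
ft_force: [1.0, 0.6, -0.8]
width: 0.277
grip_force: 20.0
```

Emit:
{"method": "carry_out", "body": {"series": [{"linear":[0,0,0],"yaw":0,"jaw":0.85},{"linear":[0,0,0.02],"yaw":0,"jaw":0.85},{"linear":[0,0,0.045],"yaw":0,"jaw":0.85},{"linear":[0,0,0.062],"yaw":0,"jaw":0.85},{"linear":[0,0,0.068],"yaw":0,"jaw":0.85},{"linear":[0,0,0.07],"yaw":0,"jaw":0.85},{"linear":[0,0,0.07],"yaw":0,"jaw":0.85}]}}

```text
clock: 22.95
tcp_pos: [0.5372, 0.3098, 0.0236]
tool_rot: [-0.0, 0.826, 0.564, -0.0]
ft_force: [0.1, -1.0, -0.7]
width: 0.278
grip_force: 20.0
```

```bash
python3 - <<'E'
from fr import *
st();go(.5373,.3106,.018,-21.4)
E
```

```text
tray -234.6 568.2 z 0.0236 F [ 0.1 -1.  -0.7] w 0.278 20.0 t 22.95
lin [ 0.0008 -0.0001  0.0056] yaw 0.04 q6~ 0.9 cur q6 0.72 t 22.9 tcp [0.5372 0.3098 0.0236] tilt [-0. -0. -1.] close ang -21.36
```

Emit:
{"method": "carry_out", "body": {"series": [{"linear":[0,0,0.003],"yaw":0,"jaw":0.85},{"linear":[0,0,0.0058],"yaw":0,"jaw":0.85},{"linear":[0,0,0.0058],"yaw":0,"jaw":0.85},{"linear":[0,0,0.0058],"yaw":0,"jaw":0.6},{"linear":[0,0,0.0058],"yaw":0,"jaw":0.5},{"linear":[0,0,0.0058],"yaw":0,"jaw":0.5},{"linear":[0,0,-0.02],"yaw":0,"jaw":0.5},{"linear":[0,0,-0.06],"yaw":0,"jaw":0.5},{"linear":[0,0,-0.08],"yaw":0,"jaw":0.2},{"linear":[0,0,-0.08],"yaw":0,"jaw":0}]}}

```text
clock: 23.95
tcp_pos: [0.5395, 0.3109, 0.1073]
tool_rot: [0.001, 0.826, 0.563, 0.004]
ft_force: [0.6, 0.4, -0.1]
width: 0.624
grip_force: 0.0
```

```bash
python3 - <<'E'
from fr import *
st();go(.375,.292,.10,-21.4)
E
```

```text
tray -232.6 569.8 z 0.1073 F [ 0.6  0.4 -0.1] w 0.624 0.0 t 23.95
lin [-0.0777 -0.1463  0.0062] yaw -0.0 q6~ 1.04 cur q6 0.72 t 23.9 tcp [0.5395 0.3109 0.1073] tilt [ 0.005  0.005 -1.   ] close ang -21.4
```

Emit:
{"method": "carry_out", "body": {"series": [{"linear":[-0.02,-0.036,0],"yaw":0,"jaw":0},{"linear":[-0.04,-0.073,0],"yaw":0,"jaw":0},{"linear":[-0.06,-0.11,0],"yaw":0,"jaw":0},{"linear":[-0.078,-0.146,0],"yaw":0,"jaw":0},{"linear":[-0.078,-0.146,0],"yaw":0,"jaw":0},{"linear":[-0.078,-0.146,0],"yaw":0,"jaw":0},{"linear":[-0.078,-0.146,0],"yaw":0,"jaw":0}]}}

```text
clock: 24.65
tcp_pos: [0.3739, 0.2909, 0.1033]
tool_rot: [0.0, 0.826, 0.563, 0.0]
ft_force: [-0.0, -0.2, -0.0]
width: 1.001
grip_force: 0.0
```

```bash
python3 - <<'E'
from fr import *
st();c,f=shot('w11',0);g=f.astype(int).max(2)
m=(g<70).astype(np.uint8);m[:120]=0;m[235:]=0;m[:,:195]=0;m[:,325:]=0
n,l,s_,ce=cv2.connectedComponentsWithStats(m)
for i in range(1,n):
    if s_[i,4]>60: print(s_[i],ce[i])
# sound hole: brighter in the blob
i=1+np.argmax(s_[1:,4]);x0,y0,w,h,_=s_[i];sub=g[y0+2:y0+h-2,x0+4:x0+w-4];h_=(sub>85)
print(h_.sum()); yy,xx=np.where(h_); 
if len(yy):
    hc=(xx.mean()+x0+4,yy.mean()+y0+2);P=plane(c,[hc],.02)[0];print('hole',hc,P);go(P[0],P[1],.011,-21.4)
cnt=max(cv2.findContours((l==i).astype(np.uint8),0,2)[0],key=len).reshape(-1,2);print(cv2.minEnclosingCircle((plane(c,cnt,.015)[:,:2]*1000).astype(np.float32)))
E
```

```text
tray -387.4 507.6 z 0.1033 F [-0.  -0.2 -0. ] w 1.001 0.0 t 24.65
[243 178  31  34 772] [258.0246114 194.4119171]
71
hole (np.float64(258.0), np.float64(196.0845070422535)) [0.37638624 0.29592255 0.02      ]
lin [0.0055 0.0002 0.0923] yaw -0.04 q6~ 1.04 cur q6 0.8 t 24.7 tcp [0.3741 0.2909 0.1033] tilt [ 0.001  0.001 -1.   ] close ang -21.44
((376.4041748046875, 295.88031005859375), 17.067041397094727)
```

Emit:
{"method": "carry_out", "body": {"series": [{"linear":[0.0055,0,0.03],"yaw":0,"jaw":0.1},{"linear":[0.0055,0,0.06],"yaw":0,"jaw":0.2},{"linear":[0.0055,0,0.085],"yaw":0,"jaw":0.3},{"linear":[0.0055,0,0.092],"yaw":0,"jaw":0.4},{"linear":[0.0055,0,0.0925],"yaw":0,"jaw":0.5},{"linear":[0.0055,0,0.0925],"yaw":0,"jaw":0.8},{"linear":[0.0055,0,0.0925],"yaw":0,"jaw":0.8},{"linear":[0.0055,0,0.0925],"yaw":0,"jaw":0.8},{"linear":[0.0055,0,0.0925],"yaw":0,"jaw":0.8},{"linear":[0.0055,0,0.0925],"yaw":0,"jaw":0.8}], "squeeze": 20}}

```text
clock: 25.7
tcp_pos: [0.3756, 0.2962, 0.012]
tool_rot: [0.0, 0.826, 0.563, 0.001]
ft_force: [-1.2, -0.9, 6.5]
width: 0.337
grip_force: 20.0
```

Emit:
{"method": "carry_out", "body": {"series": [{"linear":[0,0,-0.01],"yaw":0,"jaw":0.8},{"linear":[0,0,-0.05],"yaw":0,"jaw":0.8},{"linear":[0,0,-0.09],"yaw":0,"jaw":0.8},{"linear":[0,0,-0.09],"yaw":0,"jaw":0.8},{"linear":[0,0,-0.09],"yaw":0,"jaw":0.8}]}}

```text
clock: 26.2
tcp_pos: [0.3752, 0.2961, 0.1022]
tool_rot: [0.0, 0.826, 0.564, 0.001]
ft_force: [0.4, -0.1, -0.0]
width: 0.331
grip_force: 20.0
```

```bash
python3 - <<'E'
from fr import *
st();go(.663,-.015,.10,-21.4)
E
```

```text
tray -387.5 513.0 z 0.1022 F [ 0.4 -0.1 -0. ] w 0.331 20.0 t 26.2
lin [-0.1846  0.3815  0.0025] yaw -0.0 q6~ 0.35 cur q6 0.81 t 26.2 tcp [0.3752 0.2961 0.1022] tilt [ 0.002  0.002 -1.   ] close ang -21.4
```

Emit:
{"method": "carry_out", "body": {"series": [{"linear":[-0.018,0.038,0],"yaw":0,"jaw":0.8},{"linear":[-0.037,0.076,0],"yaw":0,"jaw":0.8},{"linear":[-0.055,0.114,0],"yaw":0,"jaw":0.8},{"linear":[-0.074,0.153,0],"yaw":0,"jaw":0.8},{"linear":[-0.092,0.191,0],"yaw":0,"jaw":0.8},{"linear":[-0.111,0.229,0],"yaw":0,"jaw":0.8},{"linear":[-0.129,0.267,0],"yaw":0,"jaw":0.8},{"linear":[-0.148,0.305,0],"yaw":0,"jaw":0.8},{"linear":[-0.166,0.343,0],"yaw":0,"jaw":0.8},{"linear":[-0.185,0.381,0],"yaw":0,"jaw":0.8}]}}

```text
clock: 27.2
tcp_pos: [0.6615, -0.0167, 0.0987]
tool_rot: [-0.001, 0.826, 0.563, -0.001]
ft_force: [1.0, -0.4, -0.5]
width: 0.334
grip_force: 20.0
```

Emit:
{"method": "carry_out", "body": {"series": [{"linear":[0,0,0],"yaw":0,"jaw":0.8},{"linear":[0,0,0.01],"yaw":0,"jaw":0.8},{"linear":[0,0,0.03],"yaw":0,"jaw":0.8},{"linear":[0,0,0.05],"yaw":0,"jaw":0.8},{"linear":[0,0,0.06],"yaw":0,"jaw":0.8},{"linear":[0,0,0.06],"yaw":0,"jaw":0.8}]}}

```text
clock: 27.8
tcp_pos: [0.6591, -0.014, 0.0382]
tool_rot: [-0.002, 0.826, 0.564, -0.002]
ft_force: [-0.4, 0.1, 0.3]
width: 0.336
grip_force: 20.0
```

```bash
python3 - <<'E'
from fr import *
st();go(.663,-.015,.0165,-21.4)
c,f=shot('w12',1);cs=get_calibration('scene');F=grab_frame('scene');np.save('pics/s2.npy',F)
E
```

```text
tray -33.0 287.0 z 0.0382 F [-0.4  0.1  0.3] w 0.336 20.0 t 27.8
lin [0.0005 0.0041 0.0217] yaw 0.06 q6~ 0.35 cur q6 0.18 t 27.8 tcp [ 0.6591 -0.014   0.0382] tilt [-0.001 -0.006 -1.   ] close ang -21.34
```

View pics/w12.png

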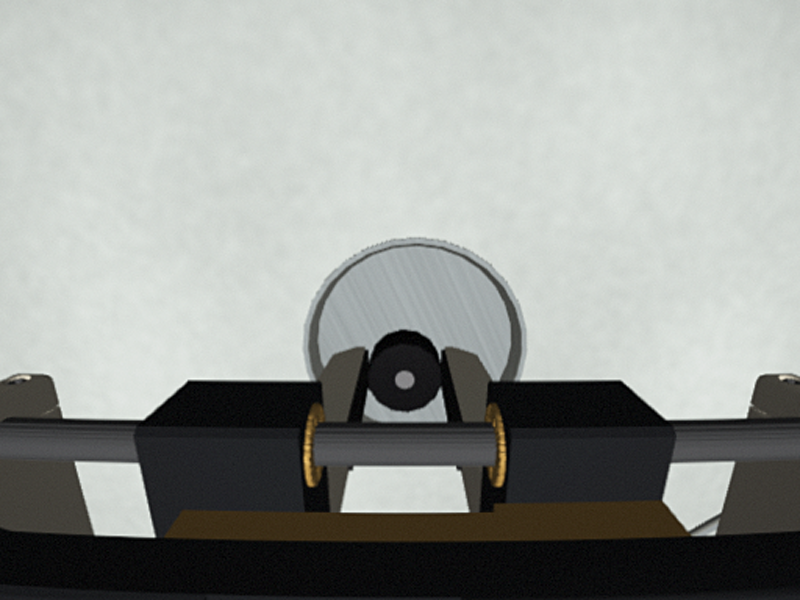

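The buzzer is held at (404,372) over the dish, well inside its rim.

Emit:
{"method": "carry_out", "body": {"series": [{"linear":[0.001,0.003,0.008],"yaw":0,"jaw":0.8},{"linear":[0.001,0.003,0.014],"yaw":0,"jaw":0.8},{"linear":[0.001,0.003,0.018],"yaw":0,"jaw":0.8},{"linear":[0.001,0.003,0.02],"yaw":0,"jaw":0.8},{"linear":[0.001,0.003,0.02],"yaw":0,"jaw":0.8},{"linear":[0.001,0.003,0.02],"yaw":0,"jaw":0.8}]}}

```text
clock: 28.5
tcp_pos: [0.6652, -0.0158, 0.0211]
tool_rot: [0.0, 0.826, 0.563, 0.0]
ft_force: [-0.5, -0.1, 0.2]
width: 0.338
grip_force: 20.0
```

```bash
python3 - <<'E'
from fr import *
st()
E
```

```text
tray -26.7 286.8 z 0.0211 F [-0.5 -0.1  0.2] w 0.338 20.0 t 28.5
```

Emit:
{"method": "carry_out", "body": {"series": [{"linear":[0,0,0.003],"yaw":0,"jaw":0.8},{"linear":[0,0,0.0048],"yaw":0,"jaw":0.8},{"linear":[0,0,0.0048],"yaw":0,"jaw":0.8},{"linear":[0,0,0.0048],"yaw":0,"jaw":0.55},{"linear":[0,0,0.0048],"yaw":0,"jaw":0.5},{"linear":[0,0,0.0048],"yaw":0,"jaw":0.5},{"linear":[0,0,-0.02],"yaw":0,"jaw":0.5},{"linear":[0,0,-0.06],"yaw":0,"jaw":0.5},{"linear":[0,0,-0.1],"yaw":0,"jaw":0.5},{"linear":[0,0,-0.1],"yaw":0,"jaw":0.5}]}}

```text
clock: 29.5
tcp_pos: [0.6691, -0.0164, 0.128]
tool_rot: [0.004, 0.826, 0.563, 0.004]
ft_force: [0.6, -0.5, 0.6]
width: 0.501
grip_force: 0.0
```

```bash
python3 - <<'E'
from fr import *
st();c,f=shot('w13',0);g=f.astype(int).max(2)
# buzzer blob position (dark round) near dish centre
d=proj(c,[[.6652,-.0158,.024]])[0];print('expected px',d)
m=(g<70).astype(np.uint8);n,l,s_,ce=cv2.connectedComponentsWithStats(m)
for i in range(1,n):
    if 100<s_[i,4]<3000 and np.hypot(*(ce[i]-d))<40: print('buzzer',s_[i],ce[i],plane(c,[ce[i]],.02)[0])
# motors in bays from scene picture: bright shaft disc + dark block inside box
cs=get_calibration('scene');F=grab_frame('scene');cd=get_calibration('side');D=grab_frame('side')
C=np.array([.5512,.346]);yb=np.array([.3654,.9308])
for nm,cc,im in(('scene',cs,F),('side',cd,D)):
    h=cv2.cvtColor(im,cv2.COLOR_RGB2GRAY)
    for s in(1,-1):
        B=C+s*.038*yb;p=proj(cc,[[*B,.026]])[0];u,v=p.astype(int);w=h[v-12:v+13,u-12:u+13]
        yy,xx=np.where(w>170)  # white disc
        if len(yy): q=(xx.mean()+u-12,yy.mean()+v-12);P=plane(cc,[q],.027)[0][:2]-C;print(nm,s,len(yy),'disc in box',P@[yb[1],-yb[0]],P@yb)
        else: print(nm,s,'none',w.max())
E
```

```text
tray -22.7 287.2 z 0.128 F [ 0.6 -0.5  0.6] w 0.501 0.0 t 29.5
expected px [252.81668192 196.98875591]
buzzer [239 180  30  31 663] [253.66214178 195.26395173] [ 0.6663088  -0.01537279  0.02      ]
scene 1 36 disc in box -0.029108535916112396 0.04300692343843637
scene -1 72 disc in box -0.026012993565600117 -0.05558221270797191
side 1 none 166
side -1 none 168
```

```bash
python3 -c "
from fr import *
go(.53,.31,.17,-21.4)"
```

```text
lin [ 0.254  -0.2443 -0.0492] yaw -0.01 q6~ 0.9 cur q6 0.18 t 29.6 tcp [ 0.6647 -0.0156  0.1207] tilt [-0. -0. -1.] close ang -21.41
```

Emit:
{"method": "carry_out", "body": {"series": [{"linear":[0.03,-0.03,-0.03],"yaw":0,"jaw":0},{"linear":[0.06,-0.058,-0.05],"yaw":0,"jaw":0},{"linear":[0.092,-0.089,-0.05],"yaw":0,"jaw":0},{"linear":[0.125,-0.12,-0.05],"yaw":0,"jaw":0},{"linear":[0.157,-0.151,-0.05],"yaw":0,"jaw":0},{"linear":[0.19,-0.182,-0.05],"yaw":0,"jaw":0},{"linear":[0.222,-0.213,-0.05],"yaw":0,"jaw":0},{"linear":[0.254,-0.244,-0.05],"yaw":0,"jaw":0},{"linear":[0.254,-0.244,-0.05],"yaw":0,"jaw":0},{"linear":[0.254,-0.244,-0.05],"yaw":0,"jaw":0}]}}

```text
clock: 30.65
tcp_pos: [0.5292, 0.3104, 0.1691]
tool_rot: [-0.0, 0.825, 0.565, -0.002]
ft_force: [-1.4, -0.5, -0.2]
width: 0.998
grip_force: 0.0
```

```bash
python3 - <<'E'
from fr import *
c,f=shot('w14',0);h=cv2.cvtColor(f,cv2.COLOR_RGB2GRAY)
C=np.array([.5512,.346]);yb=np.array([.3654,.9308]);xb=np.array([yb[1],-yb[0]])
box=proj(c,[[*(C+a*.04*xb+b*.074*yb),.006] for a,b in((1,1),(1,-1),(-1,-1),(-1,1))]).astype(np.int32)
M=cv2.fillConvexPoly(np.zeros_like(h),box,1)
print('grey med',np.median(h[M>0]))
for nm,m,z in(('disc',(h>190)&(M>0),.026),('dark block',(h<105)&(M>0),.022)):
    n,l,s_,ce=cv2.connectedComponentsWithStats(m.astype(np.uint8))
    for i in range(1,n):
        if s_[i,4]>25: P=plane(c,[ce[i]],z)[0][:2]-C;print(nm,s_[i],'box mm',(np.array([P@xb,P@yb])*1000).round(1))
# side-view check of tray, bystanders
for nm in('scene','side'):
    cc=get_calibration(nm);im=grab_frame(nm).astype(int);im0=np.load(f'pics/{nm}0.npy').astype(int)
    for k,P in dict(bottle=[.764,.189,.04],driver=[.70,-.2,.01]).items():
        u,v=proj(cc,[P])[0].astype(int);print(nm,k,abs(im-im0)[v-15:v+16,u-15:u+16].mean().round(2))
E
```

```text
grey med 121.0
disc [260 102  13  14 138] box mm [ 1.2 48.7]
disc [259 171  13  12 102] box mm [  1.4 -28.2]
dark block [230  86  70  13 169] box mm [ 4.9 71.6]
dark block [254  98  24  35 264] box mm [ 0.4 39.4]
dark block [231 149  66   2 132] box mm [-1.1  2.9]
dark block [254 164  23  33 513] box mm [  1.5 -35.6]
dark block [232 204  63   4  66] box mm [  0.6 -67.5]
scene bottle 10.03
scene driver 10.13
side bottle 13.47
side driver 15.42
```

```bash
python3 -c "
from h import *
print(close_job())"
```

```text
the job is handed in; nothing more can be done
None
```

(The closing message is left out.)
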